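# Cover the sample pot and slide it under the extraction canopy

## Task

Put the blue lid on the white sample pot so that it sits seated and level and let go of it; then use the orange grip to slide the carriage with the covered pot under the clear canopy until the black line on the carriage lines up with the red mark, the lid still seated. Do not bump the canopy and leave the other things standing where they are.

Things in the scene. Friction and masses are not known exactly. Their poses are not given: they have to be found in the camera images.
- station: fixed grey base plate, 235 (x) x 470 (y) x 10 mm, with two steel rails along y. Origin on the counter below the line on which the orange grip travels; +x points away from the robot; the carriage slides along -y from the open loading end to under the canopy. Plate spans x -45..190, y -245..225 mm. Position and yaw differ each time.
- carriage (a joint): travel of the aluminium carriage (m): 0 = loading end (grip at station y = +0.160), growing towards station -y up to 0.340 (grip at station y = 0.160 - travel). It carries the pot and grip, slides with about 3 N of friction and stays where it is left. Starts near the loading end, clear of the canopy.
- grip_tab (a point): point on the axis of the carriage's orange upright grip tab, 85 mm above the counter. Tab 30 (station x) x 24 (station y) mm, z = 30 to 115 mm; free on both y sides; the pot wall begins 45 mm beyond its axis (+x). At the mark the canopy's front edge is above it: there the tool must be tilted about 30 to 45 degrees, reaching in from the robot's side.
- pointer (a point): black line (thin pointer) at the carriage's front edge (20 mm in front of the grip tab's axis, 30 mm above the counter; a second one is at its far edge); it is the carriage's middle, at the station y of the grip tab and pot
- pot_rim (a point): centre of the mouth of the white pot, at its rim, 105 mm above the counter. Pot outer radius 50, inner radius 46 mm, 75 mm tall; fixed on the carriage 95 mm beyond the grip tab (station +x).
- mark: red mark on the front and back borders of the station's plate, a 6 mm wide stripe along station x; origin on its middle line at the front border; its axes are parallel to the station's. Its place along the track (station y -0.075 to -0.15) differs each time. Target: pointer at y = 0 in this frame.
- canopy: fixed clear canopy with a steel front rail, over the -y end of the track; underside 215, top 231 mm above the counter. Origin on the counter on the grip's line, mid-width; covers x -10..180, y -125..125 mm in its own frame (parallel to the station's); 14 mm posts at x 175, y -118 and 118; steel stub on top at x 145, y -70, 68 mm wide, up to 278 mm. Must not be bumped.
- lid: loose blue round lid, 112 mm across, about 160 g. Origin at the centre of its underside, a boss (radius 41, 8 mm deep, chamfered) that enters the pot's mouth; the disc, z 8..14 mm, rests on the rim; white bar handle 62 mm along lid x, 14 mm thick in y, z 14..44 mm. Lies flat on its boss, left or right, at any yaw. Seated: origin 8 mm below the rim centre.
- small_lid: bystander: grey lid of another pot, 76 mm across with a black knob, 26 mm high, on the side where the blue lid is not; origin under its centre
- amber_bottle: bystander: amber bottle with black cap, 64 mm across, 150 mm tall; origin under its centre
- white_bottle: bystander: white plastic bottle with blue cap, 62 mm across, 150 mm tall; origin under its centre
- jar: bystander: glass jar with green cap, 68 mm across, 100 mm tall; origin under its centre
- beaker: bystander: green glass beaker, 68 mm across, 90 mm tall; origin under its centre
- dish: bystander: shallow blue dish, 90 mm across, 18 mm high, in front of the station; origin under its centre
Mind the look-alikes: they are no part of the job. There is more than one size of the lid; the job needs the largest.

How it is judged:
On the way, in this order (a step that is already met when the one before it is completed fails the run):
1. the blue lid is seated and level on the pot and let go (horizontal distance between lid and pot_rim below 0.0075 m and z of lid in the frame of pot_rim between -0.012 and -0.005 m and angle between lid's own z axis and vertical below 0.05 rad and contact force between the fingers and lid below 0.05 N), for 0.2 s.
2. the carriage stands with its black line at the red mark, the lid still seated (horizontal distance between lid and pot_rim below 0.0075 m and z of lid in the frame of pot_rim between -0.012 and -0.005 m and angle between lid's own z axis and vertical below 0.05 rad and y of pointer in the frame of mark between -0.005 and 0.005 m), for 0.2 s.
At the end, for the whole second after the job is handed in: The blue lid sits on the pot within 7.5 mm of its centre, its origin 5 to 12 mm below the rim and level within 0.05 rad, released; the carriage's black line is within 5 mm of the middle of the red mark along the track, and carriage and lid are at rest (all of step 2 and contact force between the fingers and lid below 0.05 N and velocity of joint carriage between -0.01 and 0.01 m/s and linear speed of lid below 0.02 m/s); the robot touches nothing.
It fails at once if the canopy is bumped with more than 15 N (contact force between any of the arm, the fingers, lid and canopy above 15 N).
It fails at once if another thing is moved by more than 30 mm or tipped over (distance of any of small_lid, amber_bottle, white_bottle, jar, beaker, dish from where it was at the start of the episode above 0.03 m or angle between any of small_lid, amber_bottle, white_bottle, jar, beaker, dish's own z axis and vertical above 0.5 rad).
It also fails if it takes over 59 s, if anything falls off the work surface, if the arm or the gripper's body presses on something with over 40 N, if the wrist force passes 120 N, or if a joint passes its speed limit or range.

## Robot

A 6-joint arm with a two-finger parallel gripper is mounted at the origin on the work surface. World frame = base frame: x ahead of the robot, y to its left, z up, the work surface at z = 0. Lengths are in m, angles in rad, forces in N, time in s.
With the tool pointing down it reaches from about 0.4 to 0.825 m from the base axis. Payload 7 kg.
Tool frame: the origin (TCP) lies at the very end of the fingers, on their centre line; the grasp point (between the pads) lies 19 mm behind it; z points along the fingers, y is the line along which they close (so a half turn about z gives the same grasp; the last joint's range is limited). The gripper opens to 88 mm and grips with 3 to 60 N. Pads are 19 mm wide; open, the fingers measure 130 mm over their backs; the gripper's body (78 mm by 193 mm) begins 47 mm behind the grasp point.
Start: joints at [1.541, 0.359, 0.012, 0, -1.224, -0.288], TCP at [0.211, 0.641, 0.227] pointing down, gripper open.
Joint ranges: [-3.07, 3.07], [-1.43, 2.12], [-1.02, 1.25], [-3.03, 1.67], [-3.05, -0], [-3.03, 3.03]. Speed limits (rad/s): [2.39, 2.39, 3.01, 3.14, 3.14, 3.14].

## Interface

Orientations are given as [roll, pitch, yaw] about the fixed x, y, z axes, in that order (R = Rz(yaw) Ry(pitch) Rx(roll)).
In Python, from station import * gives the robot as it stands.
- The arm moves only by the tool servo_tool, never from a script. Its argument "moves" is a list of rows, each an object of numbers: "jaw": the opening, from 0 (shut) to 1 (fully open); "dx", "dy", "dz": the shift along the world's x, y, z in m; "roll": the turn about the world's z in degrees. A call has exactly 10 rows; each row shifts and turns the commanded pose from where the row before left it; what a row does not reach is not made up. A row lasts 1/8 s, in which the tool goes at most 62.5 mm and 10.7 degrees, less where a joint would pass 70% of its speed; a pose out of reach is approached as far as the arm can. A call with a gripper value outside its range is refused whole. The fingers move at their own pace and stop on an object; "newtons" is the grip in N (left out, the last holds). Time passes only in rows, so rows that do not move let the fingers close, or fill a call up. It gives the time, the measured TCP pose, the force, the opening and the grip force at its end, in the units of the state.
- get_state(): the state, without advancing time (a new reading comes with each control period).
- grab_frame(name): name is "side" or "top"; returns (picture, depth): 480x640x3 uint8, red, green, blue; 480x640 float32, m along the optical axis (not along the pixel's ray), 0 where there is no reading.
- calibration(name): a dict with "intrinsics" (3x3 intrinsics, pixels), "R" (3x3) and "t" (3): a world point X has camera coordinates R X + t. Camera axes: x right, y down, z forward; pixel columns grow to the right and rows downward; lengths in m; the calibration is good to about 2 mm. A picture is of the moment at which its call begins. calibration takes no time and is no camera call.
- job_done(): hands the job in; it is judged then, once.
The state is a dict: "t": time; "q": joint angles; "qd": joint speeds; "joint_efforts": joint torques, N m; "eef_pos": TCP position; "ee_rot": TCP orientation; "force": force on the tool from outside, world axes, zero at the start; "moment": the same for the moment, N m; "width": finger opening in m; "gripper_force": force on a finger pad.
Only numpy, scipy, OpenCV 4.12 (cv2) and the standard library are available. Lean on these libraries where they do the work, as an engineer would, in place of code of your own. Each camera call takes 0.05 s, during which the arm holds its last target. There are 200 camera calls.

## Working session

There is one attempt and no reset: what is moved stays moved. The work goes in short steps, Python scripts to look and compute and a tool call to move; the robot and the scene stay as the last step left them, time stands still between calls to the robot, and variables do not carry over. Pictures are saved under pics/ and viewed, at most 10 in all, crops included, and the job is handed in when it is done.

Besides the shell and the picture viewer there is one more tool, called by a JSON object that holds its "method" and its "body", one argument or row to a line. servo_tool: Moves the arm, as the interface text tells. Its arguments: {"type":"object","properties":{"moves":{"type":"array","items":{"type":"object","properties":{"jaw":{"type":"number"},"dx":{"type":"number"},"dy":{"type":"number"},"dz":{"type":"number"},"roll":{"type":"number"}}}},"newtons":{"type":"number"}},"required":["moves"]}

```bash
ls; mkdir -p pics
python3 - <<'E'
from station import *
import cv2,numpy as np
for n in("side","top"):
    p,d=grab_frame(n);c=calibration(n)
    cv2.imwrite(f"pics/{n}0.png",p[:,:,::-1]);np.savez(f"{n}0.npz",p=p,d=d,**c)
    print(n,c["intrinsics"].round(1).tolist(),(-c["R"].T@c["t"]).round(3),c["R"].round(3).tolist())
print(get_state())
E
```

```text
pics
side [[443.2, 0.0, 323.7], [0.0, 443.2, 241.0], [0.0, 0.0, 1.0]] [ 0.352 -0.866  0.697] [[0.99, -0.138, 0.007], [-0.075, -0.578, -0.812], [0.116, 0.804, -0.583]]
top [[579.6, 0.0, 325.4], [0.0, 579.6, 244.0], [0.0, 0.0, 1.0]] [ 0.327 -0.031  1.442] [[-0.016, -1.0, 0.003], [-0.994, 0.015, -0.11], [0.11, -0.004, -0.994]]
{'t': 0.1, 'q': array([ 1.54110286e+00,  3.59312526e-01,  1.11617457e-02, -2.61383134e-04,
       -1.22409468e+00, -2.88069150e-01]), 'qd': array([ 8.89700163e-06, -1.40010808e-04,  2.38335491e-03,  1.60879401e-03,
        7.60881931e-04, -5.44734339e-04]), 'joint_efforts': array([-1.42888988e-03, -5.84162307e+01,  2.93754190e+01,  7.01538742e+00,
        1.01566917e-02, -5.00689555e-05]), 'eef_pos': array([0.21082435, 0.64078582, 0.22573154]), 'ee_rot': array([ 3.14013341e+00, -1.76127716e-04, -3.17851487e-01]), 'force': array([-0.15011378,  0.46427465,  0.30435217]), 'moment': array([-0.02799121,  0.02098338, -0.00302224]), 'gripper_force': 0.0, 'width': 0.08780298807838685}
```

View pics/top0.png

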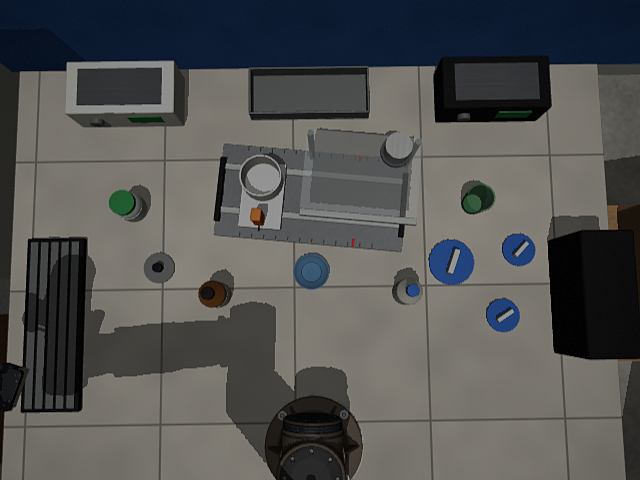

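View pics/side0.png

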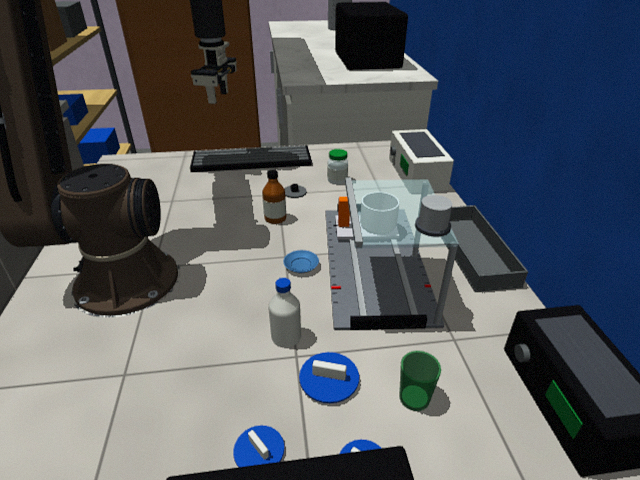

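The top view shows the big blue lid at (452,262), with two smaller look-alikes at (519,249) and (503,315). The pot is at (263,176), the orange grip at (257,215), and the red marks are at (353,243) and (360,157). The canopy spans about x 302–415. The side view agrees: the lid is at (329,376) and the marks are at (336,287) and (428,285).

```bash
cat > h.py <<'E'
import numpy as np,cv2
def cloud(d,c):
    K=c["intrinsics"];v,u=np.mgrid[:480,:640]
    X=np.stack([(u-K[0,2])/K[0,0]*d,(v-K[1,2])/K[1,1]*d,d],-1)
    return (X-c["t"])@c["R"]
def blobs(m,minA=4):
    n,l,s,ce=cv2.connectedComponentsWithStats(m.astype(np.uint8))
    return [l==i for i in range(1,n) if s[i,4]>=minA]
def ray(c,u,v,z):
    K=c["intrinsics"];r=c["R"].T@np.array([(u-K[0,2])/K[0,0],(v-K[1,2])/K[1,1],1]);o=-c["R"].T@c["t"]
    return o+r*(z-o[2])/r[2]
E
python3 - <<'E'
from h import *
for n in("top","side"):
    D=np.load(n+"0.npz");p=D["p"];P=cloud(D["d"],D)
    hsv=cv2.cvtColor(p,cv2.COLOR_RGB2HSV);H,S,V=[hsv[...,i].astype(int) for i in range(3)]
    z=P[...,2]; box=(P[...,0]>.25)&(P[...,0]<.9)&(abs(P[...,1])<.6)
    def rep(name,m,mA=4):
        for b in blobs(m&box,mA):
            q=P[b];vv,uu=np.nonzero(b);print(n,name,b.sum(),"px",uu.mean().round(1),vv.mean().round(1),"mean",q.mean(0).round(4),"mid",((q.min(0)+q.max(0))/2).round(4),"min",q.min(0).round(3),"max",q.max(0).round(3))
    rep("red",((H<6)|(H>174))&(S>150)&(V>80)&(z<.03))
    rep("orange",(H>=6)&(H<14)&(S>200)&(V>90)&(z>.02)&(z<.13))
    blue=(H>105)&(H<125)&(S>150)&(z<.03)&(z>.004)
    rep("blue",blue,150)
    w=(S<60)&(V>150)&(z>.025)&(z<.06)&(P[...,1]<-.2)&box
    for b in blobs(w,15):
        q=P[b];r=cv2.minAreaRect(q[:,:2].astype(np.float32));print(n,"bar",q.mean(0).round(4),r)
    rim=(abs(z-.105)<.006)&(S<60)&box&(P[...,1]>0)
    for b in blobs(rim,20):
        q=P[b];A=np.c_[2*q[:,:2],np.ones(len(q))];s=np.linalg.lstsq(A,(q[:,:2]**2).sum(1),rcond=None)[0];print(n,"rim",len(q),s[:2].round(4),np.sqrt(s[2]+s[0]**2+s[1]**2).round(4),q.min(0).round(3),q.max(0).round(3))
    can=(z>.2)&(z<.30)&box;
    for b in blobs(can,20): q=P[b];print(n,"can",b.sum(),q.min(0).round(3),q.max(0).round(3),cv2.boxPoints(cv2.minAreaRect(q[:,:2].astype(np.float32))).round(3).tolist())
E
```

```text
top red 16 px 352.6 242.3 mean [ 0.4875 -0.1048  0.0146] mid [ 0.4871 -0.1058  0.0144] min [ 0.478 -0.109  0.007] max [ 0.497 -0.103  0.021]
top orange 32 px 254.8 213.8 mean [0.5466 0.1257 0.1131] mid [0.545  0.1242 0.113 ] min [0.531 0.113 0.107] max [0.559 0.135 0.119]
top blue 676 px 518.0 249.4 mean [ 0.4641 -0.5156  0.01  ] mid [ 0.4641 -0.5163  0.011 ] min [ 0.425 -0.557  0.004] max [ 0.503 -0.476  0.018]
top blue 1335 px 450.8 261.8 mean [ 0.4355 -0.3465  0.0135] mid [ 0.4366 -0.3473  0.0146] min [ 0.383 -0.403  0.005] max [ 0.49  -0.292  0.025]
top blue 701 px 502.3 314.9 mean [ 0.3031 -0.4687  0.0101] mid [ 0.303  -0.4699  0.0128] min [ 0.264 -0.51   0.004] max [ 0.342 -0.429  0.021]
top bar [ 0.464  -0.5168  0.0318] ((0.46475058794021606, -0.5172691345214844), (0.0063620805740356445, 0.03993253782391548), 46.7183723449707)
top bar [ 0.4363 -0.3479  0.0435] ((0.43547913432121277, -0.3473931849002838), (0.01100340485572815, 0.05662011355161667), 69.94840240478516)
top bar [ 0.3021 -0.4689  0.0319] ((0.30248531699180603, -0.46938958764076233), (0.005996013525873423, 0.0406697
[... 2105 characters left out ...]
  0.0418] ((0.437607079744339, -0.34861141443252563), (0.014723406173288822, 0.06028693914413452), 67.4901351928711)
side bar [ 0.305  -0.4709  0.03  ] ((0.30477118492126465, -0.47038671374320984), (0.009620476514101028, 0.045281220227479935), 32.65987014770508)
side bar [ 0.454  -0.5046  0.0297] ((0.4536026120185852, -0.5056107044219971), (0.008879853412508965, 0.009923873469233513), 46.42964172363281)
side rim 1121 [0.8472 0.4359] 0.0823 [0.793 0.314 0.099] [0.9   0.578 0.111]
side can 6656 [ 0.501 -0.25   0.2  ] [0.713 0.017 0.278] [[0.5, -0.2329999953508377], [0.6890000104904175, -0.25200000405311584], [0.7149999737739563, 0.003000000026077032], [0.5260000228881836, 0.02199999988079071]]
```

{"method": "servo_tool", "body": {
  "moves": [
    {"dx": 0.03,"dy": -0.043,"dz": 0.01,"jaw": 1},
    {"dx": 0.03,"dy": -0.043,"dz": 0.01},
    {"dx": 0.03,"dy": -0.043,"dz": 0.01},
    {"dx": 0.03,"dy": -0.043,"dz": 0.01},
    {"dx": 0.03,"dy": -0.043,"dz": 0.01},
    {"dx": 0.03,"dy": -0.043,"dz": 0.01},
    {"dx": 0.03,"dy": -0.043,"dz": 0.01},
    {"dx": 0.03,"dy": -0.043,"dz": 0.01},
    {"dy": -0.055},
    {"dy": -0.055}
  ],
  "newtons": 25
}}

```text
$.moves[0]: bad value
```

{"method": "servo_tool", "body": {
  "moves": [
    {"dx": -0.0014,"dy": -0.0535},
    {"dx": -0.0014,"dy": -0.0535},
    {"dx": -0.0014,"dy": -0.0535},
    {"dx": -0.0014,"dy": -0.0535},
    {"dx": -0.0014,"dy": -0.0535},
    {"dx": -0.0014,"dy": -0.0535},
    {"dx": -0.0014,"dy": -0.0535},
    {"dx": -0.0014,"dy": -0.0535},
    {"dx": -0.0014,"dy": -0.0535},
    {"dx": -0.0014,"dy": -0.0535,"roll": -2.8}
  ]
}}

```text
$.moves[0]: bad value
```

{"method": "servo_tool", "body": {
  "moves": [
    {"dx": 0.03,"dy": -0.043,"dz": 0.01,"roll": 0,"jaw": 1},
    {"dx": 0.03,"dy": -0.043,"dz": 0.01,"roll": 0,"jaw": 1},
    {"dx": 0.03,"dy": -0.043,"dz": 0.01,"roll": 0,"jaw": 1},
    {"dx": 0.03,"dy": -0.043,"dz": 0.01,"roll": 0,"jaw": 1},
    {"dx": 0.03,"dy": -0.043,"dz": 0.01,"roll": 0,"jaw": 1},
    {"dx": 0.03,"dy": -0.043,"dz": 0.01,"roll": 0,"jaw": 1},
    {"dx": 0.03,"dy": -0.043,"dz": 0.01,"roll": 0,"jaw": 1},
    {"dx": 0.03,"dy": -0.043,"dz": 0.01,"roll": 0,"jaw": 1},
    {"dx": 0,"dy": -0.055,"dz": 0,"roll": 0,"jaw": 1},
    {"dx": 0,"dy": -0.055,"dz": 0,"roll": 0,"jaw": 1}
  ],
  "newtons": 25
}}

```text
t: 1.35
eef_pos: [0.4508, 0.1853, 0.3061]
ee_rot: [3.141, 0.0, -0.318]
force: [0.5, -0.6, -0.1]
width: 0.0875
gripper_force: 0.0
```

{"method": "servo_tool", "body": {
  "moves": [
    {"dx": -0.0014,"dy": -0.0535,"dz": 0,"roll": -0.3,"jaw": 1},
    {"dx": -0.0014,"dy": -0.0535,"dz": 0,"roll": -0.3,"jaw": 1},
    {"dx": -0.0014,"dy": -0.0535,"dz": 0,"roll": -0.3,"jaw": 1},
    {"dx": -0.0014,"dy": -0.0535,"dz": 0,"roll": -0.3,"jaw": 1},
    {"dx": -0.0014,"dy": -0.0535,"dz": 0,"roll": -0.3,"jaw": 1},
    {"dx": -0.0014,"dy": -0.0535,"dz": 0,"roll": -0.3,"jaw": 1},
    {"dx": -0.0014,"dy": -0.0535,"dz": 0,"roll": -0.3,"jaw": 1},
    {"dx": -0.0014,"dy": -0.0535,"dz": 0,"roll": -0.3,"jaw": 1},
    {"dx": -0.0014,"dy": -0.0535,"dz": -0.02,"roll": -0.3,"jaw": 1},
    {"dx": -0.0014,"dy": -0.0535,"dz": -0.02,"roll": -0.3,"jaw": 1}
  ]
}}

```text
t: 2.6
eef_pos: [0.4366, -0.3496, 0.266]
ee_rot: [-3.141, -0.0, -0.37]
force: [0.6, 0.6, -0.1]
width: 0.0879
gripper_force: 0.0
```

{"method": "servo_tool", "body": {
  "moves": [
    {"dx": 0,"dy": 0,"dz": -0.05,"roll": 0,"jaw": 1},
    {"dx": 0,"dy": 0.001,"dz": -0.05,"roll": 0,"jaw": 1},
    {"dx": 0,"dy": 0,"dz": -0.05,"roll": 0,"jaw": 1},
    {"dx": 0,"dy": 0,"dz": -0.05,"roll": 0,"jaw": 1},
    {"dx": 0,"dy": 0,"dz": -0.03,"roll": 0,"jaw": 1},
    {"dx": 0,"dy": 0,"dz": -0.016,"roll": 0,"jaw": 1},
    {"dx": 0,"dy": 0,"dz": 0,"roll": 0,"jaw": 0.5},
    {"dx": 0,"dy": 0,"dz": 0,"roll": 0,"jaw": 0},
    {"dx": 0,"dy": 0,"dz": 0,"roll": 0,"jaw": 0},
    {"dx": 0,"dy": 0,"dz": 0,"roll": 0,"jaw": 0}
  ]
}}

```text
t: 3.85
eef_pos: [0.4374, -0.347, 0.0215]
ee_rot: [-3.142, -0.002, -0.37]
force: [0.0, -0.6, 0.5]
width: 0.0532
gripper_force: 0.0
```

{"method": "servo_tool", "body": {
  "moves": [
    {"dx": 0,"dy": 0,"dz": 0,"roll": 0,"jaw": 0},
    {"dx": 0,"dy": 0,"dz": 0,"roll": 0,"jaw": 0},
    {"dx": 0,"dy": 0,"dz": 0,"roll": 0,"jaw": 0},
    {"dx": 0,"dy": 0,"dz": 0,"roll": 0,"jaw": 0},
    {"dx": 0,"dy": 0,"dz": 0,"roll": 0,"jaw": 0},
    {"dx": 0,"dy": 0,"dz": 0,"roll": 0,"jaw": 0},
    {"dx": 0,"dy": 0,"dz": 0,"roll": 0,"jaw": 0},
    {"dx": 0,"dy": 0,"dz": 0,"roll": 0,"jaw": 0},
    {"dx": 0,"dy": 0,"dz": 0.02,"roll": 0,"jaw": 0},
    {"dx": 0,"dy": 0,"dz": 0.04,"roll": 0,"jaw": 0}
  ]
}}

```text
t: 5.1
eef_pos: [0.4355, -0.3461, 0.0795]
ee_rot: [-3.141, 0.005, -0.37]
force: [1.2, -0.5, -1.5]
width: 0.0138
gripper_force: 24.9
```

{"method": "servo_tool", "body": {
  "moves": [
    {"dx": 0,"dy": 0,"dz": 0.05,"roll": 0,"jaw": 0},
    {"dx": 0,"dy": 0,"dz": 0.05,"roll": 0,"jaw": 0},
    {"dx": 0,"dy": 0,"dz": 0.05,"roll": 0,"jaw": 0},
    {"dx": 0,"dy": 0,"dz": 0.05,"roll": 0,"jaw": 0},
    {"dx": 0,"dy": 0.02,"dz": 0.05,"roll": -3.5,"jaw": 0},
    {"dx": 0,"dy": 0.046,"dz": 0,"roll": -7.5,"jaw": 0},
    {"dx": 0,"dy": 0.046,"dz": 0,"roll": -7.5,"jaw": 0},
    {"dx": 0,"dy": 0.046,"dz": 0,"roll": -7.5,"jaw": 0},
    {"dx": 0,"dy": 0.046,"dz": 0,"roll": -7.5,"jaw": 0},
    {"dx": 0,"dy": 0.046,"dz": 0,"roll": -4,"jaw": 0}
  ]
}}

```text
t: 6.35
eef_pos: [0.4363, -0.0954, 0.3304]
ee_rot: [-3.141, 0.0, -1.028]
force: [1.7, 0.7, -1.2]
width: 0.0139
gripper_force: 24.9
```

{"method": "servo_tool", "body": {
  "moves": [
    {"dx": 0.0203,"dy": 0.021,"dz": 0,"roll": -3.75,"jaw": 0},
    {"dx": 0.0203,"dy": 0.021,"dz": 0,"roll": -3.75,"jaw": 0},
    {"dx": 0.0203,"dy": 0.021,"dz": 0,"roll": -3.75,"jaw": 0},
    {"dx": 0.0203,"dy": 0.021,"dz": 0,"roll": -3.75,"jaw": 0},
    {"dx": 0.0203,"dy": 0.021,"dz": 0,"roll": -3.75,"jaw": 0},
    {"dx": 0.0203,"dy": 0.021,"dz": 0,"roll": -3.75,"jaw": 0},
    {"dx": 0.0203,"dy": 0.021,"dz": 0,"roll": -3.75,"jaw": 0},
    {"dx": 0.0203,"dy": 0.021,"dz": 0,"roll": -3.75,"jaw": 0},
    {"dx": 0.0203,"dy": 0.021,"dz": 0,"roll": -3.75,"jaw": 0},
    {"dx": 0.0203,"dy": 0.021,"dz": 0,"roll": -3.75,"jaw": 0}
  ]
}}

```text
t: 7.6
eef_pos: [0.6402, 0.1139, 0.33]
ee_rot: [3.141, -0.0, -1.681]
force: [0.4, 1.2, -1.4]
width: 0.0138
gripper_force: 24.9
```

{"method": "servo_tool", "body": {
  "moves": [
    {"dx": 0,"dy": 0,"dz": -0.04,"roll": 0,"jaw": 0},
    {"dx": 0,"dy": 0,"dz": -0.04,"roll": 0,"jaw": 0},
    {"dx": 0,"dy": 0,"dz": -0.04,"roll": 0,"jaw": 0},
    {"dx": 0,"dy": 0,"dz": -0.03,"roll": 0,"jaw": 0},
    {"dx": 0,"dy": 0,"dz": -0.02,"roll": 0,"jaw": 0},
    {"dx": 0,"dy": 0,"dz": -0.01,"roll": 0,"jaw": 0},
    {"dx": 0,"dy": 0,"dz": 0,"roll": 0,"jaw": 0},
    {"dx": 0,"dy": 0,"dz": 0,"roll": 0,"jaw": 0},
    {"dx": 0,"dy": 0,"dz": 0,"roll": 0,"jaw": 0},
    {"dx": 0,"dy": 0,"dz": 0,"roll": 0,"jaw": 0}
  ]
}}

```text
t: 8.85
eef_pos: [0.6401, 0.1133, 0.1512]
ee_rot: [-3.141, 0.001, -1.679]
force: [0.6, -0.2, -1.0]
width: 0.0139
gripper_force: 24.9
```

Run:
```python
from station import *
from h import *
ims=[]
for n in("side","top"):
    p,d=grab_frame(n);np.savez(f"{n}1.npz",p=p,d=d,**calibration(n))
    u,v=(320,150) if n=="side" else (180,110)
    ims.append(cv2.resize(p[v:v+130,u:u+130],(400,400),interpolation=cv2.INTER_NEAREST))
    P=cloud(d,calibration(n));h=cv2.cvtColor(p,cv2.COLOR_RGB2HSV).astype(int)
    m=(h[...,0]>105)&(h[...,0]<125)&(h[...,1]>150)&(P[...,2]>.1)&(P[...,2]<.2)&(P[...,0]<.75)&(P[...,0]>.55)
    q=P[m];print(n,len(q),q.min(0).round(4),q.max(0).round(4))
cv2.imwrite("pics/a1.png",np.hstack(ims)[:,:,::-1]);print(get_state()["eef_pos"])
```

```text
side 8 [0.6185 0.0987 0.1395] [0.7485 1.076  0.1959]
top 493 [0.5897 0.0569 0.1369] [0.6786 0.1513 0.1519]
[0.64002314 0.11322303 0.15094847]
```

View pics/a1.png

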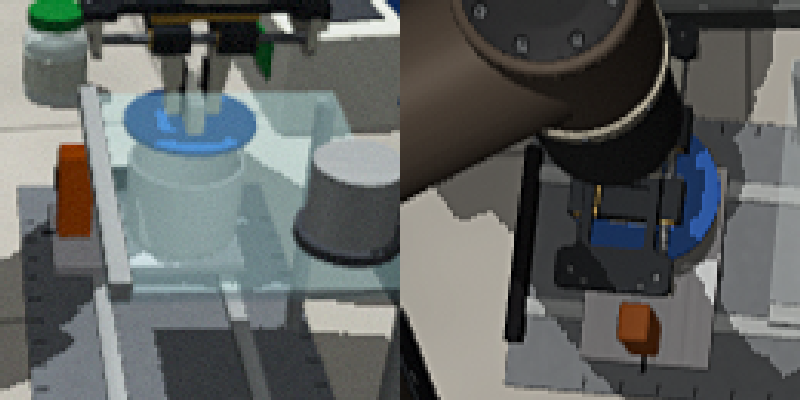

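The side crop shows the lid level above the pot, centred at about (190,125) over the rim at (190,170). The top crop shows the lid's visible edge concentric with the pot. I'll lower it now.

{"method": "servo_tool", "body": {
  "moves": [
    {"dx": 0,"dy": 0.0005,"dz": -0.01,"roll": 0,"jaw": 0},
    {"dx": 0,"dy": 0,"dz": -0.01,"roll": 0,"jaw": 0},
    {"dx": 0,"dy": 0,"dz": -0.005,"roll": 0,"jaw": 0},
    {"dx": 0,"dy": 0,"dz": -0.004,"roll": 0,"jaw": 0},
    {"dx": 0,"dy": 0,"dz": -0.002,"roll": 0,"jaw": 0},
    {"dx": 0,"dy": 0,"dz": -0.001,"roll": 0,"jaw": 0},
    {"dx": 0,"dy": 0,"dz": 0,"roll": 0,"jaw": 0},
    {"dx": 0,"dy": 0,"dz": 0,"roll": 0,"jaw": 0},
    {"dx": 0,"dy": 0,"dz": 0,"roll": 0,"jaw": 0},
    {"dx": 0,"dy": 0,"dz": 0,"roll": 0,"jaw": 0}
  ]
}}

```text
t: 10.2
eef_pos: [0.64, 0.1137, 0.1186]
ee_rot: [-3.141, 0.0, -1.679]
force: [-0.4, 0.3, -1.3]
width: 0.0143
gripper_force: 24.9
```

{"method": "servo_tool", "body": {
  "moves": [
    {"dx": 0,"dy": 0,"dz": -0.001,"roll": 0,"jaw": 0},
    {"dx": 0,"dy": 0,"dz": -0.0005,"roll": 0,"jaw": 0},
    {"dx": 0,"dy": 0,"dz": 0,"roll": 0,"jaw": 0},
    {"dx": 0,"dy": 0,"dz": 0,"roll": 0,"jaw": 0.3},
    {"dx": 0,"dy": 0,"dz": 0,"roll": 0,"jaw": 0.5},
    {"dx": 0,"dy": 0,"dz": 0,"roll": 0,"jaw": 0.5},
    {"dx": 0,"dy": 0,"dz": 0,"roll": 0,"jaw": 0.5},
    {"dx": 0,"dy": 0,"dz": 0,"roll": 0,"jaw": 0.5},
    {"dx": 0,"dy": 0,"dz": 0.02,"roll": 0,"jaw": 0.5},
    {"dx": 0,"dy": 0,"dz": 0.04,"roll": 0,"jaw": 0.5}
  ]
}}

```text
t: 11.45
eef_pos: [0.6388, 0.1133, 0.1758]
ee_rot: [3.138, -0.002, -1.679]
force: [1.6, 0.4, 0.6]
width: 0.0432
gripper_force: 0.0
```

{"method": "servo_tool", "body": {
  "moves": [
    {"dx": 0,"dy": 0,"dz": 0.05,"roll": 0,"jaw": 0.5},
    {"dx": 0,"dy": 0,"dz": 0.06,"roll": 9,"jaw": 0.5},
    {"dx": 0,"dy": 0,"dz": 0.06,"roll": 10,"jaw": 0.5},
    {"dx": 0,"dy": 0,"dz": 0.06,"roll": 10,"jaw": 0.5},
    {"dx": 0,"dy": 0,"dz": 0.06,"roll": 10,"jaw": 0.5},
    {"dx": 0,"dy": 0,"dz": 0.06,"roll": 10,"jaw": 0.5},
    {"dx": 0,"dy": 0,"dz": 0.06,"roll": 10,"jaw": 0.5},
    {"dx": 0,"dy": 0,"dz": 0.06,"roll": 10,"jaw": 0.5},
    {"dx": 0,"dy": 0,"dz": 0.06,"roll": 10,"jaw": 0.5},
    {"dx": 0,"dy": 0,"dz": 0.06,"roll": 10,"jaw": 0.5}
  ]
}}

```text
t: 12.7
eef_pos: [0.6065, 0.109, 0.7026]
ee_rot: [3.141, -0.03, -0.135]
force: [2.0, 0.7, 0.6]
width: 0.0438
gripper_force: 0.0
```

Run:
```python
from station import *
from h import *
s=get_state();print(s["q"].round(3))
for n in("side","top"):
    p,d=grab_frame(n);np.savez(f"{n}2.npz",p=p,d=d,**calibration(n))
    cv2.imwrite(f"pics/{n}2.png",p[:,:,::-1])
    P=cloud(d,calibration(n));h=cv2.cvtColor(p,cv2.COLOR_RGB2HSV).astype(int)
    m=(h[...,0]>105)&(h[...,0]<125)&(h[...,1]>120)&(P[...,2]>.09)&(P[...,2]<.13)&(P[...,0]<.75)&(P[...,0]>.55)&(abs(P[...,1]-.11)<.08)
    q=P[m];print(n,"lid",len(q),q.min(0).round(4),q.max(0).round(4),np.median(q[:,2]) if len(q) else 0)
```

```text
[ 0.506  0.44   1.245  0.026 -2.352  0.948]Traceback (most recent call last):
  File "<stdin>", line 9, in <module>
    return umr_minimum(a, axis, None, out, keepdims, initial, where)
ValueError: zero-size array to reduction operation minimum which has no identity
```

View pics/side2.png

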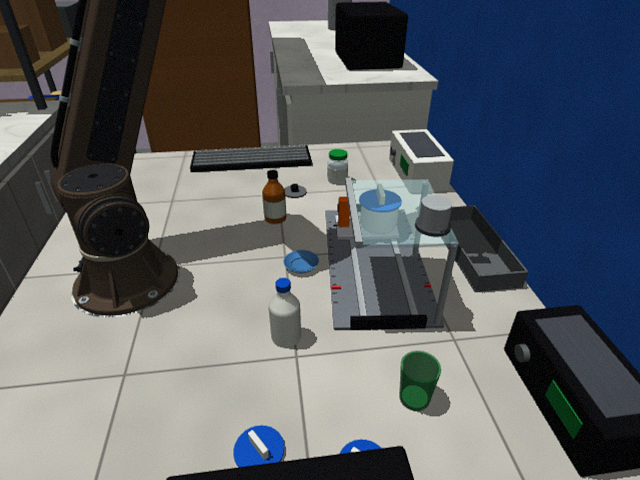

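The side view shows the lid level on the pot at (380,205) and the bystanders unmoved. The arm hit its reach limit at this height, and the tool tilted slightly outward there. I'll test whether pushing further out tilts it more.

{"method": "servo_tool", "body": {
  "moves": [
    {"dx": 0.06,"dy": 0,"dz": 0,"roll": 0,"jaw": 0.5},
    {"dx": 0.06,"dy": 0,"dz": 0,"roll": 0,"jaw": 0.5},
    {"dx": 0.06,"dy": 0,"dz": 0,"roll": 0,"jaw": 0.5},
    {"dx": 0.06,"dy": 0,"dz": 0,"roll": 0,"jaw": 0.5},
    {"dx": 0.06,"dy": 0,"dz": 0,"roll": 0,"jaw": 0.5},
    {"dx": 0.06,"dy": 0,"dz": 0,"roll": 0,"jaw": 0.5},
    {"dx": 0,"dy": 0,"dz": 0,"roll": 0,"jaw": 0.5},
    {"dx": 0,"dy": 0,"dz": 0,"roll": 0,"jaw": 0.5},
    {"dx": 0,"dy": 0,"dz": 0,"roll": 0,"jaw": 0.5},
    {"dx": 0,"dy": 0,"dz": 0,"roll": 0,"jaw": 0.5}
  ]
}}

```text
t: 14.0
eef_pos: [0.8413, 0.0912, 0.5694]
ee_rot: [-3.115, -0.192, -0.144]
force: [-0.3, -0.3, -0.1]
width: 0.0439
gripper_force: 0.0
```

Run:
```python
from station import *
print(get_state()["q"].round(3))
```

```text
[ 0.368  0.666  1.252  0.076 -1.974  1.097]
```

{"method": "servo_tool", "body": {
  "moves": [
    {"dx": 0.03,"dy": 0,"dz": 0.054,"roll": 0,"jaw": 0.5},
    {"dx": 0.03,"dy": 0,"dz": 0.054,"roll": 0,"jaw": 0.5},
    {"dx": 0.03,"dy": 0,"dz": 0.054,"roll": 0,"jaw": 0.5},
    {"dx": 0.03,"dy": 0,"dz": 0.054,"roll": 0,"jaw": 0.5},
    {"dx": 0.03,"dy": 0,"dz": 0.054,"roll": 0,"jaw": 0.5},
    {"dx": 0.03,"dy": 0,"dz": 0.054,"roll": 0,"jaw": 0.5},
    {"dx": 0.03,"dy": 0,"dz": 0.054,"roll": 0,"jaw": 0.5},
    {"dx": 0.03,"dy": 0,"dz": 0.054,"roll": 0,"jaw": 0.5},
    {"dx": 0.03,"dy": 0,"dz": 0.054,"roll": 0,"jaw": 0.5},
    {"dx": 0.03,"dy": 0,"dz": 0.054,"roll": 0,"jaw": 0.5}
  ]
}}

```text
t: 15.25
eef_pos: [0.8516, 0.0651, 0.7616]
ee_rot: [-3.063, -0.617, -0.168]
force: [-0.4, 0.0, 0.0]
width: 0.0439
gripper_force: 0.0
```

Overreaching tilted the tool to about 35°, and the tilt holds. The closing axis is nearly parallel to the track. Next I'll come in above the tab.

{"method": "servo_tool", "body": {
  "moves": [
    {"dx": -0.03,"dy": 0.006,"dz": -0.041,"roll": 0,"jaw": 0.65},
    {"dx": -0.03,"dy": 0.006,"dz": -0.041,"roll": 0,"jaw": 0.65},
    {"dx": -0.03,"dy": 0.006,"dz": -0.041,"roll": 0,"jaw": 0.65},
    {"dx": -0.03,"dy": 0.006,"dz": -0.041,"roll": 0,"jaw": 0.65},
    {"dx": -0.03,"dy": 0.006,"dz": -0.041,"roll": 0,"jaw": 0.65},
    {"dx": -0.03,"dy": 0.006,"dz": -0.041,"roll": 0,"jaw": 0.65},
    {"dx": -0.03,"dy": 0.006,"dz": -0.041,"roll": 0,"jaw": 0.65},
    {"dx": -0.03,"dy": 0.006,"dz": -0.041,"roll": 0,"jaw": 0.65},
    {"dx": -0.03,"dy": 0.006,"dz": -0.041,"roll": 0,"jaw": 0.65},
    {"dx": -0.03,"dy": 0.006,"dz": -0.041,"roll": 0,"jaw": 0.65}
  ]
}}

```text
t: 16.5
eef_pos: [0.5728, 0.1235, 0.3806]
ee_rot: [-3.063, -0.616, -0.17]
force: [0.7, 0.7, 0.4]
width: 0.0569
gripper_force: 0.0
```

Run:
```python
from station import *
from h import *
from scipy.spatial.transform import Rotation as Ro
s=get_state();print(s["q"].round(3),s["eef_pos"].round(4),Ro.from_euler("xyz",s["ee_rot"]).as_matrix().round(3).tolist(),s["width"])
```

```text
[ 0.773 -0.206 -0.661  0.648 -0.769  0.258] [0.5728 0.1235 0.3806] [[0.804, -0.123, 0.581], [-0.138, -0.99, -0.02], [0.578, -0.064, -0.814]] 0.056921696425816744
```

{"method": "servo_tool", "body": {
  "moves": [
    {"dx": -0.006,"dy": 0.0,"dz": -0.045,"roll": 0,"jaw": 0.65},
    {"dx": -0.006,"dy": 0,"dz": -0.045,"roll": 0,"jaw": 0.65},
    {"dx": -0.005,"dy": 0,"dz": -0.045,"roll": 0,"jaw": 0.65},
    {"dx": 0,"dy": 0,"dz": -0.045,"roll": 0,"jaw": 0.65},
    {"dx": 0,"dy": 0,"dz": -0.035,"roll": 0,"jaw": 0.65},
    {"dx": 0,"dy": 0,"dz": -0.015,"roll": 0,"jaw": 0.65},
    {"dx": 0,"dy": 0,"dz": 0,"roll": 0,"jaw": 0.65},
    {"dx": 0,"dy": 0,"dz": 0,"roll": 0,"jaw": 0.65},
    {"dx": 0,"dy": 0,"dz": 0,"roll": 0,"jaw": 0.65},
    {"dx": 0,"dy": 0,"dz": 0,"roll": 0,"jaw": 0.65}
  ]
}}

```text
t: 17.75
eef_pos: [0.5797, 0.134, 0.187]
ee_rot: [-3.086, -0.563, -0.165]
force: [0.1, 0.2, 0.1]
width: 0.0572
gripper_force: 0.0
```

Run:
```python
from station import *
from h import *
s=get_state();print(s["q"].round(3),s["eef_pos"].round(4))
ims=[]
for n in("side","top"):
    p,d=grab_frame(n)
    u,v=(270,110) if n=="side" else (180,110)
    ims.append(cv2.resize(p[v:v+130,u:u+130],(400,400),interpolation=cv2.INTER_NEAREST))
cv2.imwrite("pics/a3.png",np.hstack(ims)[:,:,::-1])
```

```text
[ 0.463 -0.002 -1.016  1.375 -0.277 -0.339] [0.5797 0.134  0.187 ]
```

View pics/a3.png

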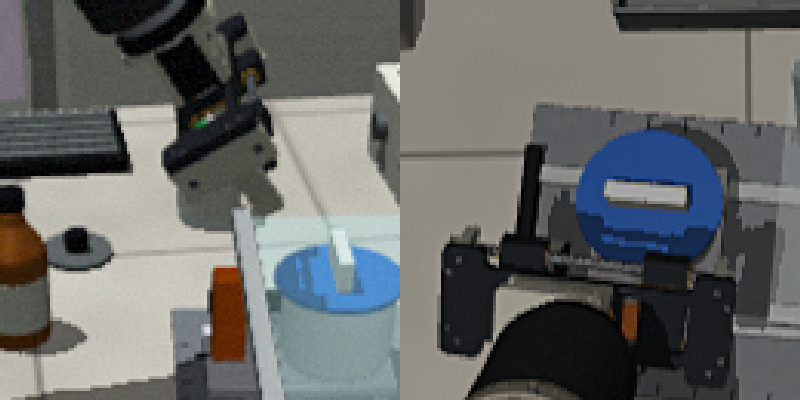

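The side crop shows the tilted gripper still well above the orange tab. The joint readout shows q3 at its limit of −1.02 and q5 near 0, so this is a wrist limit. I'll fit the arm's kinematics from the logged poses and see which tilts are reachable.

```bash
cat > kin.py <<'E'
import numpy as np
from scipy.optimize import least_squares
from scipy.spatial.transform import Rotation as Ro
D=[([1.5411,.3593,.0112,-.0003,-1.2241,-.2881],[.2108,.6408,.2257],[3.1401,-.0002,-.3179]),
([.506,.44,1.245,.026,-2.352,.948],[.6065,.109,.7026],[3.141,-.03,-.135]),
([.368,.666,1.252,.076,-1.974,1.097],[.8413,.0912,.5694],[-3.115,-.192,-.144]),
([.773,-.206,-.661,.648,-.769,.258],[.5728,.1235,.3806],[-3.063,-.616,-.17]),
([.463,-.002,-1.016,1.375,-.277,-.339],[.5797,.134,.187],[-3.086,-.563,-.165])]
lo=np.array([-3.07,-1.43,-1.02,-3.03,-3.05,-3.03]);hi=np.array([3.07,2.12,1.25,1.67,0,3.03])
def fk(q,P,s4,s6):
    a1,d,h,a2,a3,e,L=P[:7]
    A=Ro.from_euler("z",q[0]);F=A*Ro.from_euler("y",q[1]-q[2])
    W=F*Ro.from_euler("x",s4*q[3])*Ro.from_euler("y",-q[4])*Ro.from_euler("x",s6*q[5]+P[7])
    p=A.apply([a1,d,h])+(A*Ro.from_euler("y",q[1])).apply([0,0,a2])+F.apply([a3,0,e])+W.apply([L,0,0])
    return p,W*Ro.from_matrix([[0,0,1],[0,1,0],[-1,0,0]])   # tool z = W x
def res(P,s4,s6):
    r=[]
    for q,p,e in D:
        pp,R=fk(q,P,s4,s6);r+=list(pp-p)+list(.3*(R*Ro.from_euler("xyz",e).inv()).as_rotvec())
    return np.array(r)
best=None
for s4 in(1,-1):
    for s6 in(1,-1):
        for c in(-1.57,0,1.57,3.14):
            s=least_squares(res,[0,-.19,.4,.45,.45,0,.25,c],args=(s4,s6))
            if best is None or s.cost<best[0]: best=(s.cost,s.x,s4,s6,s.fun)
P,S4,S6=best[1:4]
if __name__=="__main__": print(best[0],P.round(4),S4,S6,abs(best[4]).max())
E
python3 kin.py
```

```text
0.0142592910488466 [ 0.1223 -0.1572  0.241   0.5287  0.3827  0.0492  0.3514 -1.5709] -1 -1 0.12310330336457094
```

```bash
python3 - <<'E'
s=open('kin.py').read()
s=s.replace("""    p=A.apply([a1,d,h])+(A*Ro.from_euler("y",q[1])).apply([0,0,a2])+F.apply([a3,0,e])+W.apply([L,0,0])""",
"""    G=F*Ro.from_euler("x",s4*q[3]);H=G*Ro.from_euler("y",-q[4])
    p=A.apply([a1,d,h])+(A*Ro.from_euler("y",q[1])).apply([0,0,a2])+F.apply([a3,0,e])+G.apply([0,P[8],P[10]])+H.apply([L,0,P[9]])""")
s=s.replace(".25,c]",".25,c,0,0,0]")
s=s.replace("    print(best","    pass;print(best").replace("""abs(best[4]).max())""","""abs(best[4]).max());print(best[4].reshape(-1,6).round(4))""")
open('kin.py','w').write(s)
E
python3 kin.py
python3 -c "
from kin import *
for s4 in(1,-1):
  for s6 in(1,-1):
    for c in(-1.5708,1.5708): print(s4,s6,c,[(fk(q,np.r_[np.zeros(7),c,0,0,0],s4,s6)[1]*Ro.from_euler('xyz',e).inv()).magnitude().round(3) for q,p,e in D])
"
```

```text
2.127543746543762e-07 [-6.0000e-04 -3.0000e-04  1.9880e-01  6.0060e-01  4.6330e-01  1.5000e-03
  3.7700e-01 -1.5709e+00 -1.9140e-01  1.4000e-03 -1.7000e-03] -1 -1 0.0002579651941704024
[[-0.0001  0.0001 -0.      0.      0.      0.    ]
 [-0.0001 -0.0001 -0.     -0.      0.     -0.0001]
 [ 0.0001 -0.      0.0001  0.0003 -0.0002 -0.0001]
 [ 0.      0.     -0.0002 -0.0001  0.0001  0.0002]
 [-0.      0.      0.0002 -0.0001  0.0002 -0.0001]]Traceback (most recent call last):
  File "<string>", line 5, in <module>
    for c in(-1.5708,1.5708): print(s4,s6,c,[(fk(q,np.r_[np.zeros(7),c,0,0,0],s4,s6)[1]*Ro.from_euler('xyz',e).inv()).magnitude().round(3) for q,p,e in D])
                                             ^^^^^^^^^^^^^^^^^^^^^^^^^^^^^^^^^^^^^^^^^^^^^^^^^^^^^^^^^^^^^^^^^^^^^^^^^^^^^^^^^^^^^^^^^^
AttributeError: 'float' object has no attribute 'round'
```

```bash
cat > ik.py <<'E'
from kin import *
rng=np.random.default_rng(0)
def ik(p,R,q0s):
    out=[]
    for q0 in q0s:
        f=lambda q:(lambda a:np.r_[a[0]-p,.3*(a[1]*R.inv()).as_rotvec()])(fk(q,P,S4,S6))
        s=least_squares(f,np.clip(q0,lo+.001,hi-.001),bounds=(lo,hi))
        if np.abs(s.fun).max()<1e-3 and not any(np.abs(s.x-o).max()<.05 for o in out): out.append(s.x)
    return out
def toolR(tilt,az,twist=0): # tool z tilted from down towards azimuth az; tool y ~ horizontal
    return Ro.from_euler("z",az)*Ro.from_euler("y",-tilt)*Ro.from_euler("x",np.pi)*Ro.from_euler("z",twist)
E
python3 - <<'E'
from ik import *
q0=[rng.uniform(lo,hi) for _ in range(25)]
for name,g in(("tab",[.545,.1245,.08]),("mark",[.521,-.107,.08])):
  for t in(25,30,35,40,45,50):
   for az in(-26,-6,14):
    R=toolR(np.radians(t),np.radians(az));p=np.array(g)+.019*R.apply([0,0,1])
    for s in ik(p,R,q0): print(name,t,az,s.round(2))
E
```

```text
tab 35 -6 [-0.13  0.19 -0.86 -2.98 -0.08 -1.72]
tab 35 -6 [-0.1   0.19 -0.78 -2.8  -0.   -1.92]
tab 50 14 [-0.19  0.23 -0.76 -2.19 -0.41 -2.19]
mark 25 14 [ 0.12  0.16 -0.73 -0.22 -0.25  1.89]
mark 30 14 [ 0.07  0.16 -0.71 -0.42 -0.21  2.14]
mark 35 14 [-0.04  0.16 -0.64 -0.73 -0.25  2.52]
mark 40 -26 [-0.52  0.15 -0.77 -2.48 -0.06 -2.18]
mark 40 14 [-0.21  0.17 -0.59 -1.04 -0.33  2.95]
mark 45 -26 [-0.65  0.2  -0.99 -2.8  -0.42 -1.75]
mark 45 -6 [-0.18  0.14 -0.64 -1.41 -0.05  3.03]
mark 45 14 [-0.4   0.19 -0.58 -1.31 -0.45 -2.94]
mark 50 -6 [-0.61  0.2  -0.75 -1.99 -0.42 -2.34]
mark 50 14 [-0.56  0.24 -0.6  -1.51 -0.59 -2.62]
```

```bash
cat > scan.py <<'E'
from ik import *
L0=np.array([-.9,-.2,-1,-3,-1.5,-3]);H0=np.array([.9,.6,.3,1.6,-.05,3])
q0=[rng.uniform(L0,H0) for _ in range(30)]
from multiprocessing import Pool
def job(a):
    name,g,t,az=a;R=toolR(np.radians(t),np.radians(az));p=np.array(g)+.019*R.apply([0,0,1])
    return [(name,t,az,s.round(2)) for s in ik(p,R,q0)]
if __name__=="__main__":
    G=dict(tab=[.545,.1245,.085],mid=[.534,.015,.085],mark=[.521,-.107,.085])
    with Pool() as po:
        for r in po.imap(job,[(n,g,t,az) for n,g in G.items() for t in(30,36,42,48) for az in(-30,-15,0,15,30,45)]):
            for x in r: print(*x)
E
time python3 scan.py
```

```text
tab 30 45 [ 0.39  0.2  -0.56 -0.55 -0.37  2.44]
tab 36 45 [ 0.27  0.2  -0.52 -0.83 -0.4   2.79]
tab 42 0 [-0.11  0.18 -0.76 -2.53 -0.13 -2.1 ]
tab 42 0 [-0.02  0.17 -0.68 -2.31 -0.01 -2.39]
tab 42 30 [ 0.3   0.17 -0.59 -1.05 -0.17  2.78]
tab 48 0 [-0.21  0.24 -0.98 -2.81 -0.5  -1.72]
tab 48 15 [-0.05  0.19 -0.66 -1.94 -0.24 -2.56]
tab 48 30 [ 0.    0.2  -0.58 -1.52 -0.38 -2.82]
tab 48 45 [-0.05  0.26 -0.51 -1.33 -0.6  -2.8 ]
mid 30 30 [ 0.26  0.15 -0.66 -0.49 -0.28  2.27]
mid 30 45 [ 0.1   0.2  -0.51 -0.67 -0.54  2.78]
mid 36 30 [ 0.12  0.16 -0.6  -0.81 -0.32  2.68]
mid 42 -15 [-0.38  0.16 -0.96 -2.86 -0.29 -1.75]
mid 42 15 [ 0.23  0.13 -0.69 -0.93 -0.03  2.52]
mid 42 45 [-0.16  0.24 -0.47 -1.06 -0.67 -2.96]
mid 48 0 [-0.34  0.16 -0.77 -2.14 -0.3  -2.31]
mid 48 15 [-0.22  0.17 -0.64 -1.61 -0.35 -2.76]
mid 48 30 [-0.26  0.22 -0.57 -1.38 -0.56 -2.77]
mid 48 45 [-0.29  0.29 -0.48 -1.22 -0.77 -2.72]
mark 30 15 [ 0.06  0.15 -0.69 -0.44 -0.24  2.17]
mark 30 30 [-0.12  0.19 -0.53 -0.66 -0.51  2.74]
mark 36 15 [-0.08  0.15 -0.62 -0.78 -0.28  2.61]
mark 36 30 [-0.25  0.21 -0.5  -0.88 -0.56  3.03]
mark 36 45 [-0.32  0.27 -0.41 -0.85 -0.78 -3.02]
mark 42 -30 [-0.6   0.17 -1.01 -2.98 -0.34 -1.66]
mark 42 30 [-0.39  0.23 -0.49 -1.07 -0.65 -2.97]
mark 42 45 [-0.43  0.31 -0.39 -0.98 -0.85 -2.83]
mark 48 -15 [-0.61  0.17 -0.8  -2.24 -0.33 -2.21]
mark 48 0 [-0.45  0.16 -0.65 -1.65 -0.33 -2.74]
mark 48 15 [-0.49  0.21 -0.58 -1.41 -0.54 -2.77]
mark 48 30 [-0.52  0.28 -0.49 -1.24 -0.75 -2.72]
mark 48 45 [-0.53  0.35 -0.39 -1.1  -0.94 -2.66]
real	0m21.345s
user	1m15.741s
sys	0m0.131s
```

The fitted model matches the logged poses to under 0.3 mm. The track is reachable with about 45–50° of tilt, an approach azimuth of about +15°, and the wrist turned half a turn. I'll back out, turn the wrist, and tilt again at full stretch.

{"method": "servo_tool", "body": {
  "moves": [
    {"dx": 0.02,"dy": 0,"dz": 0.055,"roll": 0,"jaw": 0.8},
    {"dx": 0.02,"dy": 0,"dz": 0.055,"roll": 0,"jaw": 0.8},
    {"dx": 0.02,"dy": 0,"dz": 0.055,"roll": 0,"jaw": 0.8},
    {"dx": 0.02,"dy": 0,"dz": 0.055,"roll": 0,"jaw": 0.8},
    {"dx": 0.02,"dy": 0,"dz": 0.055,"roll": -5,"jaw": 0.8},
    {"dx": 0.02,"dy": 0,"dz": 0.05,"roll": -10.5,"jaw": 0.8},
    {"dx": 0.02,"dy": 0,"dz": 0.05,"roll": -10.5,"jaw": 0.8},
    {"dx": 0.02,"dy": 0,"dz": 0.03,"roll": -10.5,"jaw": 0.8},
    {"dx": 0.02,"dy": 0,"dz": 0.03,"roll": -10.5,"jaw": 0.8},
    {"dx": 0.02,"dy": 0,"dz": 0.02,"roll": -10.5,"jaw": 0.8}
  ]
}}

```text
t: 19.1
eef_pos: [0.779, 0.1289, 0.6232]
ee_rot: [-3.091, -0.585, -1.156]
force: [2.6, 0.6, 2.5]
width: 0.0703
gripper_force: 0.0
```

{"method": "servo_tool", "body": {
  "moves": [
    {"dx": 0,"dy": 0,"dz": 0,"roll": -10.5,"jaw": 0.8},
    {"dx": 0,"dy": 0,"dz": 0,"roll": -10.5,"jaw": 0.8},
    {"dx": 0,"dy": 0,"dz": 0,"roll": -10.5,"jaw": 0.8},
    {"dx": 0,"dy": 0,"dz": 0,"roll": -10.5,"jaw": 0.8},
    {"dx": 0,"dy": 0,"dz": 0,"roll": -10.5,"jaw": 0.8},
    {"dx": 0,"dy": 0,"dz": 0,"roll": -10.5,"jaw": 0.8},
    {"dx": 0,"dy": 0,"dz": 0,"roll": -10.5,"jaw": 0.8},
    {"dx": 0,"dy": 0,"dz": 0,"roll": -10.5,"jaw": 0.8},
    {"dx": 0,"dy": 0,"dz": 0,"roll": -10.5,"jaw": 0.8},
    {"dx": 0,"dy": 0,"dz": 0,"roll": -10.5,"jaw": 0.8}
  ]
}}

```text
t: 20.35
eef_pos: [0.6562, 0.0813, 0.5152]
ee_rot: [-2.997, -0.568, -2.985]
force: [0.6, 0.2, 0.6]
width: 0.0698
gripper_force: 0.0
```

```bash
cat > st.py <<'E'
from station import *
import numpy as np
from scipy.spatial.transform import Rotation as Ro
s=get_state();R=Ro.from_euler("xyz",s["ee_rot"]).as_matrix();z=R[:,2];y=R[:,1]
print("t",round(s["t"],2),"q",s["q"].round(3),"p",s["eef_pos"].round(4),"z",z.round(3),"y",y.round(3),"tilt",np.degrees(np.arccos(-z[2])).round(1),"az",np.degrees(np.arctan2(z[1],z[0])).round(1),"w",round(s["width"],4),"F",s["force"].round(1))
E
python3 st.py
```

```text
t 20.35 q [ 0.419  0.788  1.25   0.003 -2.617 -1.788] p [0.6562 0.0813 0.5152] z [-0.503 -0.225 -0.834] y [-0.231  0.965 -0.121] tilt 33.5 az -155.9 w 0.0698 F [0.6 0.2 0.6]
```

{"method": "servo_tool", "body": {
  "moves": [
    {"dx": 0.05,"dy": 0,"dz": 0.035,"roll": -10,"jaw": 0.8},
    {"dx": 0.05,"dy": 0,"dz": 0.035,"roll": -8,"jaw": 0.8},
    {"dx": 0.05,"dy": 0,"dz": 0.035,"roll": 0,"jaw": 0.8},
    {"dx": 0.05,"dy": 0,"dz": 0.035,"roll": 0,"jaw": 0.8},
    {"dx": 0.05,"dy": 0,"dz": 0.035,"roll": 0,"jaw": 0.8},
    {"dx": 0.05,"dy": 0,"dz": 0.035,"roll": 0,"jaw": 0.8},
    {"dx": 0.05,"dy": 0,"dz": 0.035,"roll": 0,"jaw": 0.8},
    {"dx": 0.05,"dy": 0,"dz": 0.035,"roll": 0,"jaw": 0.8},
    {"dx": 0.05,"dy": 0,"dz": 0.035,"roll": 0,"jaw": 0.8},
    {"dx": 0.05,"dy": 0,"dz": 0.035,"roll": 0,"jaw": 0.8}
  ]
}}

```text
t: 21.6
eef_pos: [0.7217, 0.0165, 0.5159]
ee_rot: [-2.965, -0.276, 3.041]
force: [0.7, -0.3, -0.5]
width: 0.0699
gripper_force: 0.0
```

```bash
python3 st.py
```

```text
t 21.6 q [ 0.319  0.75   1.251  0.076 -2.392 -1.919] p [0.7217 0.0165 0.5159] z [-0.284 -0.148 -0.947] y [ 0.051  0.984 -0.169] tilt 18.7 az -152.5 w 0.0699 F [ 0.7 -0.3 -0.5]
```

{"method": "servo_tool", "body": {
  "moves": [
    {"dx": 0.037,"dy": 0.005,"dz": 0.05,"roll": 0,"jaw": 0.8},
    {"dx": 0.037,"dy": 0.005,"dz": 0.05,"roll": 0,"jaw": 0.8},
    {"dx": 0.037,"dy": 0.005,"dz": 0.05,"roll": 0,"jaw": 0.8},
    {"dx": 0.037,"dy": 0.005,"dz": 0.05,"roll": 0,"jaw": 0.8},
    {"dx": 0.037,"dy": 0.005,"dz": 0.05,"roll": 0,"jaw": 0.8},
    {"dx": 0.037,"dy": 0.005,"dz": 0.05,"roll": 0,"jaw": 0.8},
    {"dx": 0.037,"dy": 0.005,"dz": 0.05,"roll": 0,"jaw": 0.8},
    {"dx": 0.037,"dy": 0.005,"dz": 0.05,"roll": 0,"jaw": 0.8},
    {"dx": 0.037,"dy": 0.005,"dz": 0.05,"roll": 0,"jaw": 0.8},
    {"dx": 0.037,"dy": 0.005,"dz": 0.05,"roll": 0,"jaw": 0.8}
  ]
}}

```text
t: 22.85
eef_pos: [0.7251, 0.0152, 0.6453]
ee_rot: [-2.899, 0.068, 3.114]
force: [-0.1, 0.6, 0.4]
width: 0.0703
gripper_force: 0.0
```

{"method": "servo_tool", "body": {
  "moves": [
    {"dx": 0.037,"dy": 0.005,"dz": 0.05,"roll": 0,"jaw": 0.8},
    {"dx": 0.037,"dy": 0.005,"dz": 0.05,"roll": 0,"jaw": 0.8},
    {"dx": 0.037,"dy": 0.005,"dz": 0.05,"roll": 0,"jaw": 0.8},
    {"dx": 0.037,"dy": 0.005,"dz": 0.05,"roll": 0,"jaw": 0.8},
    {"dx": 0.037,"dy": 0.005,"dz": 0.05,"roll": 0,"jaw": 0.8},
    {"dx": 0.037,"dy": 0.005,"dz": 0.05,"roll": 0,"jaw": 0.8},
    {"dx": 0.037,"dy": 0.005,"dz": 0.05,"roll": 0,"jaw": 0.8},
    {"dx": 0.037,"dy": 0.005,"dz": 0.05,"roll": 0,"jaw": 0.8},
    {"dx": 0.037,"dy": 0.005,"dz": 0.05,"roll": 0,"jaw": 0.8},
    {"dx": 0.037,"dy": 0.005,"dz": 0.05,"roll": 0,"jaw": 0.8}
  ]
}}

```text
t: 24.1
eef_pos: [0.7966, 0.0123, 0.7591]
ee_rot: [-2.775, 0.459, -3.043]
force: [-0.5, 0.3, -0.1]
width: 0.0699
gripper_force: 0.0
```

```bash
python3 st.py
```

```text
t 24.1 q [ 0.467  0.566  1.251  0.537 -1.907 -1.754] p [0.7966 0.0123 0.7591] z [ 0.447 -0.316 -0.837] y [ 0.066  0.945 -0.321] tilt 33.2 az -35.3 w 0.0699 F [-0.5  0.3 -0.1]
```

{"method": "servo_tool", "body": {
  "moves": [
    {"dx": 0,"dy": 0,"dz": 0,"roll": -10,"jaw": 0.8},
    {"dx": 0,"dy": 0,"dz": 0,"roll": -10,"jaw": 0.8},
    {"dx": 0,"dy": 0,"dz": 0,"roll": -10,"jaw": 0.8},
    {"dx": 0,"dy": 0,"dz": 0,"roll": -10,"jaw": 0.8},
    {"dx": 0.03,"dy": 0.005,"dz": 0.054,"roll": -10,"jaw": 0.8},
    {"dx": 0.03,"dy": 0.005,"dz": 0.054,"roll": 0,"jaw": 0.8},
    {"dx": 0.03,"dy": 0.005,"dz": 0.054,"roll": 0,"jaw": 0.8},
    {"dx": 0.03,"dy": 0.005,"dz": 0.054,"roll": 0,"jaw": 0.8},
    {"dx": 0.03,"dy": 0.005,"dz": 0.054,"roll": 0,"jaw": 0.8},
    {"dx": 0.03,"dy": 0.005,"dz": 0.054,"roll": 0,"jaw": 0.8}
  ]
}}

```text
t: 25.35
eef_pos: [0.7511, -0.0295, 0.8024]
ee_rot: [-2.821, 0.736, 2.488]
force: [-0.0, -1.0, -1.4]
width: 0.0701
gripper_force: 0.0
```

```bash
python3 st.py
```

```text
t 25.35 q [ 0.502  0.644  1.251  0.903 -2.011 -2.373] p [ 0.7511 -0.0295  0.8024] z [ 0.315 -0.637 -0.703] y [ 0.745  0.625 -0.233] tilt 45.3 az -63.7 w 0.0701 F [-0.  -1.  -1.4]
```

{"method": "servo_tool", "body": {
  "moves": [
    {"dx": 0,"dy": 0,"dz": 0,"roll": -10,"jaw": 0.8},
    {"dx": 0,"dy": 0,"dz": 0,"roll": -10,"jaw": 0.8},
    {"dx": 0,"dy": 0,"dz": 0,"roll": -7,"jaw": 0.8},
    {"dx": 0.04,"dy": 0.02,"dz": 0.043,"roll": 0,"jaw": 0.8},
    {"dx": 0.04,"dy": 0.02,"dz": 0.043,"roll": 0,"jaw": 0.8},
    {"dx": 0.04,"dy": 0.02,"dz": 0.043,"roll": 0,"jaw": 0.8},
    {"dx": 0.04,"dy": 0.02,"dz": 0.043,"roll": 0,"jaw": 0.8},
    {"dx": 0.04,"dy": 0.02,"dz": 0.043,"roll": 0,"jaw": 0.8},
    {"dx": 0.04,"dy": 0.02,"dz": 0.043,"roll": 0,"jaw": 0.8},
    {"dx": 0,"dy": 0,"dz": 0,"roll": 0,"jaw": 0.8}
  ]
}}

```text
t: 26.6
eef_pos: [0.729, 0.0143, 0.7685]
ee_rot: [-2.961, 0.836, 2.023]
force: [1.0, 0.7, -0.6]
width: 0.07
gripper_force: 0.0
```

```bash
python3 st.py
```

```text
t 26.6 q [ 0.552  0.731  1.251  1.008 -2.149 -2.762] p [0.729  0.0143 0.7685] z [ 0.157 -0.735 -0.659] y [ 0.943  0.309 -0.121] tilt 48.8 az -78.0 w 0.07 F [ 1.   0.7 -0.6]
```

```bash
cat > sim.py <<'E'
from ik import *
st=Ro.from_euler("z",np.radians(-6));tab=np.array([.545,.1245,0])
def S(p): return st.inv().apply(np.asarray(p)-tab)*1000   # station axes, mm, from tab at start
def step(q,p,R):
    f=lambda x:(lambda a:np.r_[a[0]-p,.3*(a[1]*R.inv()).as_rotvec()])(fk(x,P,S4,S6))
    s=least_squares(f,np.clip(q,lo+1e-4,hi-1e-4),bounds=(lo,hi));return s.x,np.abs(s.fun).max()
def clear(q):
    p,R=fk(q,P,S4,S6);B=np.array([[x,y,-s] for x in(-.039,.039) for y in(-.0965,.0965) for s in(.066,.12,.18)])
    b=S(p+R.apply(B));
    A=Ro.from_euler("z",q[0]);F=A*Ro.from_euler("y",q[1]-q[2]);e=A.apply([0,0,P[2]])+(A*Ro.from_euler("y",q[1])).apply([0,0,P[3]])+F.apply([P[4],0,0])
    return b,S(e),S(p-.377*R.apply([0,0,1]))
def run(q,p,R,rows,pr=True):
    for i,(dx,dy,dz,ro) in enumerate(rows):
        p=p+[dx,dy,dz];R=Ro.from_euler("z",np.radians(ro))*R
        qn,e=step(q,p,R);v=np.abs(qn-q).max()*8
        if pr: print(i,qn.round(2),"err%.4f v%.2f"%(e,v),p.round(3))
        q=qn
    return q,p,R
E
cat > plan.py <<'E'
from sim import *
q=np.array([.552,.731,1.2495,1.008,-2.149,-2.762]);p=np.array([.729,.0143,.7685]);R=Ro.from_euler("xyz",[-2.961,.836,2.023])
rows=[(-.005,.005,-.02,10)]*10+[(-.01,.01,-.02,4)]*5
q,p,R=run(q,p,R,rows);print("az",np.degrees(np.arctan2(*R.apply([0,0,1])[1::-1])))
g=np.array([.545,.1245,.08])+.019*R.apply([0,0,1])+[0,0,.1]
n=12;d=(g-p)/n;q,p,R=run(q,p,R,[(*d,0)]*n)
g[2]-=.1;print("hover");q,p,R=run(q,p,R,[(0,0,-.02,-2)]*5)
print(clear(q))
print("push");n=12;q,p,R=run(q,p,R,[(-.0244/n,-.2317/n,0,-3)]*n)
for b in clear(q):print(b.round(0))
print("z",R.as_matrix().round(2))
E
python3 plan.py
```

```text
0 [ 0.61  0.43  0.67  0.88 -1.89 -2.95] err0.0000 v4.65 [0.724 0.019 0.748]
1 [ 0.64  0.29  0.42  0.86 -1.71 -2.94] err0.0000 v2.00 [0.719 0.024 0.728]
2 [ 0.65  0.18  0.23  0.85 -1.54 -2.89] err0.0000 v1.53 [0.714 0.029 0.708]
3 [ 0.65  0.08  0.07  0.84 -1.38 -2.81] err0.0000 v1.34 [0.709 0.034 0.688]
4 [ 0.64 -0.01 -0.05  0.81 -1.21 -2.71] err0.0000 v1.33 [0.704 0.039 0.668]
5 [ 0.61 -0.08 -0.15  0.76 -1.05 -2.58] err0.0000 v1.29 [0.699 0.044 0.648]
6 [ 0.57 -0.13 -0.21  0.68 -0.9  -2.39] err0.0000 v1.49 [0.694 0.049 0.628]
7 [ 0.53 -0.16 -0.23  0.52 -0.79 -2.14] err0.0000 v2.03 [0.689 0.054 0.608]
8 [ 0.47 -0.17 -0.19  0.29 -0.74 -1.8 ] err0.0000 v2.70 [0.684 0.059 0.588]
9 [ 0.37 -0.15 -0.1  -0.01 -0.78 -1.39] err0.0000 v3.23 [0.679 0.064 0.568]
10 [ 0.35 -0.15 -0.1  -0.11 -0.78 -1.26] err0.0000 v1.04 [0.669 0.074 0.548]
11 [ 0.33 -0.15 -0.1  -0.21 -0.79 -1.13] err0.0000 v1.08 [0.659 0.084 0.528]
12 [ 0.3  -0.15 -0.1  -0.31 -0.81 -0.99] err0.0000 v1.09 [0.649 0.094 0.508]
13 [ 0.26 -0.14 -0.1  -0.41 -0.84 -0.86] err0.0000 v1.08 [0.639 0.104 0.488]
14 [ 0.23 -0.13 -0.1  -0.49 -0.8
[... 2720 characters left out ...]
 [ 0.539 -0.02   0.067]
8 [-0.41  0.17 -0.7  -1.79 -0.38  0.74] err0.0000 v0.33 [ 0.537 -0.04   0.067]
9 [-0.45  0.17 -0.71 -1.82 -0.37  0.76] err0.0000 v0.33 [ 0.535 -0.059  0.067]
10 [-0.49  0.17 -0.71 -1.85 -0.37  0.79] err0.0000 v0.33 [ 0.533 -0.078  0.067]
11 [-0.53  0.17 -0.72 -1.88 -0.36  0.81] err0.0000 v0.33 [ 0.531 -0.098  0.067]
[[  -1. -312.  152.]
 [ -42. -313.  187.]
 [ -87. -315.  227.]
 [ -29. -122.  128.]
 [ -69. -124.  164.]
 [-114. -125.  204.]
 [ -52. -326.   94.]
 [ -92. -328.  129.]
 [-137. -329.  169.]
 [ -79. -137.   70.]
 [-119. -138.  106.]
 [-165. -140.  146.]]
[-170. -344.  430.]
[-274. -233.  316.]
z [[-0.66 -0.04  0.75]
 [-0.12  0.99 -0.05]
 [-0.74 -0.12 -0.66]]
```

{"method": "servo_tool", "body": {
  "moves": [
    {"dx": -0.005,"dy": 0.005,"dz": -0.02,"roll": 10,"jaw": 0.8},
    {"dx": -0.005,"dy": 0.005,"dz": -0.02,"roll": 10,"jaw": 0.8},
    {"dx": -0.005,"dy": 0.005,"dz": -0.02,"roll": 10,"jaw": 0.8},
    {"dx": -0.005,"dy": 0.005,"dz": -0.02,"roll": 10,"jaw": 0.8},
    {"dx": -0.005,"dy": 0.005,"dz": -0.02,"roll": 10,"jaw": 0.8},
    {"dx": -0.005,"dy": 0.005,"dz": -0.02,"roll": 10,"jaw": 0.8},
    {"dx": -0.005,"dy": 0.005,"dz": -0.02,"roll": 10,"jaw": 0.8},
    {"dx": -0.005,"dy": 0.005,"dz": -0.02,"roll": 10,"jaw": 0.8},
    {"dx": -0.005,"dy": 0.005,"dz": -0.02,"roll": 10,"jaw": 0.8},
    {"dx": -0.005,"dy": 0.005,"dz": -0.02,"roll": 8,"jaw": 0.8}
  ]
}}

```text
t: 27.85
eef_pos: [0.6933, 0.0598, 0.6045]
ee_rot: [-2.952, 0.855, -2.69]
force: [0.2, -2.2, 0.3]
width: 0.0704
gripper_force: 0.0
```

{"method": "servo_tool", "body": {
  "moves": [
    {"dx": -0.01,"dy": 0.01,"dz": -0.02,"roll": 5,"jaw": 0.8},
    {"dx": -0.01,"dy": 0.01,"dz": -0.02,"roll": 5,"jaw": 0.8},
    {"dx": -0.01,"dy": 0.01,"dz": -0.02,"roll": 5,"jaw": 0.8},
    {"dx": -0.01,"dy": 0.01,"dz": -0.02,"roll": 5,"jaw": 0.8},
    {"dx": -0.01,"dy": 0.01,"dz": -0.02,"roll": 2,"jaw": 0.8},
    {"dx": -0.006,"dy": 0.002,"dz": -0.025,"roll": 0,"jaw": 0.8},
    {"dx": -0.006,"dy": 0.002,"dz": -0.025,"roll": 0,"jaw": 0.8},
    {"dx": -0.006,"dy": 0.002,"dz": -0.025,"roll": 0,"jaw": 0.8},
    {"dx": -0.006,"dy": 0.002,"dz": -0.025,"roll": 0,"jaw": 0.8},
    {"dx": 0,"dy": 0,"dz": 0,"roll": 0,"jaw": 0.8}
  ]
}}

```text
t: 29.1
eef_pos: [0.6197, 0.1183, 0.402]
ee_rot: [-2.954, 0.85, -2.312]
force: [-1.1, -0.1, 0.5]
width: 0.07
gripper_force: 0.0
```

```bash
python3 st.py
```

```text
t 29.1 q [ 0.4   -0.184 -0.383 -0.277 -0.532 -1.049] p [0.6197 0.1183 0.402 ] z [ 0.636  0.419 -0.649] y [-0.63   0.766 -0.123] tilt 49.6 az 33.4 w 0.07 F [-1.1 -0.1  0.5]
```

```bash
cat >> sim.py <<'E'
def dist(q):
    p,R=fk(q,P,S4,S6);g=np.linspace
    B=[[x,y,-s] for x in(-.039,0,.039) for y in g(-.0965,.0965,9) for s in g(.066,.18,8)]+[[x,y,-s] for x in(-.01,.01) for y in(-.056,0.056) for s in(0,.03,.066)]
    W=[[.05*np.cos(a),.05*np.sin(a),-s] for a in g(0,6.28,13) for s in g(.18,.42,9)]
    b=S(p+R.apply(np.array(B+W)))
    o=lambda lo_,hi_:np.linalg.norm(np.maximum(np.maximum(lo_-b,b-hi_),0),axis=1).min()
    can=o(np.array([-10,-357,215]),np.array([180,-107,231]))
    dl=np.hypot(np.maximum(np.hypot(b[:,0]-95,b[:,1]-YL)-56,0),np.maximum(b[:,2]-112,0)).min()
    return round(can),round(dl)
YL=0
E
cat > plan2.py <<'E'
import sim;from sim import *
from station import get_state
s=get_state();R0=Ro.from_euler("xyz",s["ee_rot"]);p0=s["eef_pos"];q00=s["q"]
def go(plan):
    q,p,R=q00,p0,R0
    for tgt,n,azrate in plan:
        for i in range(n):
            R=Ro.from_euler("z",np.radians(azrate))*R
            g=np.array(tgt)+.019*R.apply([0,0,1]) ; p=p+(g-p)/(n-i)
            qn,e=step(q,p,R);print(qn.round(2),"e%.3f v%.2f"%(e,np.abs(qn-q).max()*8),p.round(3),dist(qn),"az%.0f"%np.degrees(np.arctan2(*R.apply([0,0,1])[1::-1])));q=qn
    return q,p,R
if __name__=="__main__":
    q,p,R=go([((.545,.1245,.30),5,-2),((.545,.1245,.08),8,-1.8)])
    n=12
    for i in range(n):
        p=p+np.array([-.0244,-.2317,0])/n;R=Ro.from_euler("z",np.radians(-1))*R;q,e=step(q,p,R);sim.YL-=233/n;print(q.round(2),"%.3f"%e,dist(q))
    print(R.as_matrix().round(2))
E
python3 plan2.py
```

```text
[ 0.47 -0.21 -0.51 -0.15 -0.41 -1.22] e0.000 v1.40 [0.607 0.121 0.379] (161, 254) az31
[ 0.54 -0.23 -0.67  0.07 -0.27 -1.49] e0.000 v2.15 [0.595 0.124 0.356] (140, 233) az29
[ 0.52 -0.24 -0.89  0.5  -0.07 -1.93] e0.000 v3.52 [0.583 0.126 0.333] (121, 213) az27
[ 0.47 -0.24 -0.97  0.69 -0.   -2.12] e0.008 v1.56 [0.57  0.128 0.311] (103, 198) az25
[ 0.47 -0.24 -1.    0.73 -0.   -2.18] e0.019 v0.49 [0.558 0.13  0.288] (87, 182) az23
[ 0.49 -0.2  -0.98  0.58 -0.   -2.07] e0.028 v1.16 [0.558 0.13  0.26 ] (64, 156) az22
[ 0.46 -0.11 -0.7  -0.62 -0.05 -0.86] e0.028 v9.67 [0.558 0.13  0.233] (2, 105) az20
[ 0.37 -0.06 -0.65 -1.04 -0.02 -0.4 ] e0.024 v3.67 [0.558 0.13  0.205] (2, 76) az18
[ 0.31 -0.01 -0.63 -1.29 -0.   -0.13] e0.024 v2.16 [0.559 0.13  0.178] (0, 54) az16
[ 0.26  0.03 -0.62 -1.47 -0.    0.06] e0.016 v1.55 [0.559 0.129 0.15 ] (8, 36) az14
[ 0.22  0.07 -0.61 -1.6  -0.    0.19] e0.006 v1.02 [0.559 0.129 0.123] (11, 25) az13
[ 0.19  0.11 -0.61 -1.67 -0.    0.26] e0.005 v0.61 [0.559 0.128 0.095] (12, 13) az11
[ 0.17  0.16 -0.6  -1.72 -0.    0.31] e0.017 v0.41 [0.559 0.127 0.068] (14, 13) az9
[ 0.15  0.15 -0.61 -1.69 -0.    0.27] 0.017 (13, 14)
[ 0.13  0.14 -0.62 -1.65 -0.    0.24] 0.017 (14, 15)
[ 0.11  0.14 -0.62 -1.61 -0.    0.2 ] 0.017 (15, 16)
[ 0.09  0.13 -0.63 -1.58 -0.    0.17] 0.017 (17, 17)
[-0.38  0.2  -0.79 -2.17 -0.41  1.1 ] 0.000 (32, 20)
[-0.41  0.2  -0.78 -2.12 -0.41  1.06] 0.000 (34, 21)
[-0.44  0.19 -0.77 -2.07 -0.4   1.02] 0.000 (35, 22)
[-0.46  0.19 -0.76 -2.03 -0.4   0.98] 0.000 (36, 23)
[-0.49  0.19 -0.75 -1.99 -0.4   0.94] 0.000 (37, 24)
[-0.52  0.19 -0.74 -1.95 -0.4   0.91] 0.000 (38, 25)
[-0.54  0.19 -0.73 -1.91 -0.4   0.88] 0.000 (39, 25)
[-0.57  0.19 -0.71 -1.88 -0.4   0.85] 0.000 (40, 26)
[[-0.65 -0.05  0.76]
 [-0.13  0.99 -0.04]
 [-0.75 -0.12 -0.65]]
```

```bash
cat > plan3.py <<'E'
import sim;from plan2 import *
def az(R):return np.degrees(np.arctan2(*R.apply([0,0,1])[1::-1]))
q,p,R=go([((.58,.175,.33),5,3),((.55,.175,.20),5,0),((.55,.175,.08),6,-2.5),((.55,.175,.075),2,-5)])
print("push",az(R));n=14
for i in range(n):
    p=p+np.array([-.0265,-.252,0])/n;R=Ro.from_euler("z",np.radians(-.8))*R;q,e=step(q,p,R)
    if i>1: sim.YL-=233/12
    print(q.round(2),"%.3f"%e,p.round(3),dist(q))
print(az(R),R.as_matrix().round(2))
E
python3 plan3.py
```

```text
[ 0.38 -0.16 -0.37 -0.38 -0.55 -0.92] e0.000 v1.06 [0.614 0.131 0.385] (172, 260) az36
[ 0.36 -0.14 -0.35 -0.47 -0.57 -0.79] e0.000 v1.03 [0.608 0.145 0.368] (163, 246) az39
[ 0.34 -0.12 -0.34 -0.56 -0.6  -0.67] e0.000 v0.98 [0.602 0.158 0.351] (149, 232) az42
[ 0.32 -0.1  -0.33 -0.63 -0.63 -0.55] e0.000 v0.92 [0.596 0.172 0.335] (137, 219) az45
[ 0.3  -0.08 -0.33 -0.7  -0.65 -0.44] e0.000 v0.85 [0.59  0.186 0.318] (127, 205) az48
[ 0.29 -0.06 -0.36 -0.75 -0.63 -0.37] e0.000 v0.55 [0.584 0.186 0.292] (105, 179) az48
[ 0.27 -0.04 -0.39 -0.81 -0.6  -0.3 ] e0.000 v0.63 [0.578 0.186 0.266] (84, 153) az48
[ 0.25 -0.01 -0.41 -0.88 -0.59 -0.21] e0.000 v0.72 [0.572 0.186 0.24 ] (66, 127) az48
[ 0.22  0.02 -0.43 -0.95 -0.58 -0.11] e0.000 v0.80 [0.566 0.186 0.214] (48, 101) az48
[ 0.19  0.05 -0.45 -1.03 -0.57  0.  ] e0.000 v0.89 [0.56  0.186 0.188] (30, 75) az48
[ 0.19  0.07 -0.48 -1.09 -0.51  0.05] e0.000 v0.46 [0.56  0.186 0.168] (16, 55) az46
[ 0.18  0.1  -0.5  -1.16 -0.47  0.11] e0.000 v0.59 [0.56  0.186 0.148] (5, 35) az43
[ 0.17  0.13 -0.52 -1.25 -0.43  0.19] e0.000 v0.73 [0.56  0.185 0.
[... 863 characters left out ...]
0 [0.552 0.073 0.063] (19, 0)
[-0.27  0.22 -0.68 -1.79 -0.44  0.8 ] 0.000 [0.55  0.055 0.063] (20, 0)
[-0.3   0.22 -0.67 -1.76 -0.45  0.79] 0.000 [0.548 0.037 0.063] (21, 0)
[-0.34  0.22 -0.67 -1.73 -0.46  0.77] 0.000 [0.546 0.019 0.063] (22, 0)
[-0.37  0.22 -0.67 -1.71 -0.48  0.76] 0.000 [0.544 0.001 0.063] (23, 0)
[-0.4   0.22 -0.66 -1.68 -0.49  0.75] 0.000 [ 0.542 -0.017  0.063] (24, 0)
[-0.44  0.22 -0.66 -1.66 -0.5   0.74] 0.000 [ 0.541 -0.035  0.063] (26, 0)
[-0.47  0.22 -0.65 -1.63 -0.51  0.73] 0.000 [ 0.539 -0.053  0.063] (27, 0)
[-0.5   0.23 -0.64 -1.61 -0.52  0.72] 0.000 [ 0.537 -0.071  0.063] (28, 0)
12.180752794347184 [[-0.59 -0.31  0.74]
 [-0.29  0.94  0.16]
 [-0.75 -0.12 -0.65]]
```

```bash
cat > grid.py <<'E'
from plan2 import *
seed=[np.array(x) for x in([.05,.2,-.58,-1.5,-.4,.5],[-.13,.22,-.66,-2,-.35,.9],[.2,.05,-.45,-1,-.5,0])]
a0=np.degrees(np.arctan2(*R0.apply([0,0,1])[1::-1]))
for z in(.08,.13,.18,.24):
  for gx in(-40,-25,-12):
    for gy in(0,45,):
      row=[]
      for a in(5,12,20,28,36,44):
        R=Ro.from_euler("z",np.radians(a-a0))*R0
        g=tab+st.apply([gx/1000,gy/1000,z])+.019*R.apply([0,0,1])
        b=None
        for s in seed:
            q,e=step(s,g,R)
            if e<2e-3: b=q;break
        row.append("  --  " if b is None else "%d/%d(q5 %.2f)"%(*dist(b),b[4]))
      print(z,gx,gy,row)
E
python3 grid.py
```

```text
0.08 -40 0 ['59/53(q5 -0.58)', '51/46(q5 -0.46)', '42/39(q5 -0.41)', '31/32(q5 -0.45)', '20/26(q5 -0.54)', '10/22(q5 -0.63)']
0.08 -40 45 ['  --  ', '75/37(q5 -0.52)', '65/32(q5 -0.41)', '55/28(q5 -0.40)', '44/27(q5 -0.47)', '33/27(q5 -0.56)']
0.08 -25 0 ['49/40(q5 -0.56)', '41/33(q5 -0.44)', '30/25(q5 -0.39)', '20/18(q5 -0.44)', '11/12(q5 -0.53)', '0/7(q5 -0.63)']
0.08 -25 45 ['73/27(q5 -0.59)', '66/22(q5 -0.49)', '56/17(q5 -0.39)', '46/14(q5 -0.39)', '34/12(q5 -0.46)', '24/13(q5 -0.56)']
0.08 -12 0 ['41/29(q5 -0.54)', '32/22(q5 -0.42)', '22/14(q5 -0.38)', '11/6(q5 -0.43)', '0/0(q5 -0.53)', '0/0(q5 -0.63)']
0.08 -12 45 ['68/15(q5 -0.60)', '60/9(q5 -0.47)', '50/4(q5 -0.37)', '38/1(q5 -0.38)', '28/0(q5 -0.46)', '19/2(q5 -0.56)']
0.13 -40 0 ['27/57(q5 -0.16)', '  --  ', '21/43(q5 -0.00)', '17/38(q5 -0.26)', '16/33(q5 -0.44)', '5/30(q5 -0.60)']
0.13 -40 45 ['  --  ', '65/42(q5 -0.01)', '  --  ', '49/35(q5 -0.13)', '38/32(q5 -0.34)', '26/29(q5 -0.50)']
0.13 -25 0 ['21/45(q5 -0.15)', '  --  ', '15/32(q5 -0.00)', '12/27(q5 -0.27)', '7/23(q5 -0.45)', '0/17(q5 -0.60)']
0.13 -25 45 ['  --  ',
[... 678 characters left out ...]
8 -12 0 ['  --  ', '  --  ', '  --  ', '  --  ', '0/56(q5 -0.38)', '0/55(q5 -0.58)']
0.18 -12 45 ['  --  ', '  --  ', '  --  ', '  --  ', '13/55(q5 -0.23)', '11/55(q5 -0.47)']
0.24 -40 0 ['  --  ', '  --  ', '  --  ', '  --  ', '22/121(q5 -0.16)', '22/119(q5 -0.56)']
0.24 -40 45 ['  --  ', '  --  ', '  --  ', '  --  ', '  --  ', '50/119(q5 -0.40)']
0.24 -25 0 ['  --  ', '  --  ', '  --  ', '  --  ', '22/117(q5 -0.26)', '22/116(q5 -0.57)']
0.24 -25 45 ['  --  ', '  --  ', '  --  ', '  --  ', '  --  ', '50/116(q5 -0.43)']
0.24 -12 0 ['  --  ', '  --  ', '  --  ', '  --  ', '22/116(q5 -0.30)', '22/115(q5 -0.58)']
0.24 -12 45 ['  --  ', '  --  ', '  --  ', '  --  ', '  --  ', '50/115(q5 -0.45)']
```

```bash
cat > plan4.py <<'E'
import sim;from plan2 import *
def az(R):return np.degrees(np.arctan2(*R.apply([0,0,1])[1::-1]))
A=[(-.008,.012,-.017,3)]*4+[(-.011,.004,-.03,0)]*6
B=[(0,0,-.03,0)]*2+[(0,0,-.02,-1)]*4+[(0,0,-.012,-4)]*2+[(0,0,0,-8)]*2
C=[(.012,-.003,0,-5)]*2+[(0,0,0,0)]*8
q,p,R=q00,p0,R0
for n,rows in zip("ABC",(A,B,C)):
    for dx,dy,dz,ro in rows:
        p=p+[dx,dy,dz];R=Ro.from_euler("z",np.radians(ro))*R
        qn,e=step(q,p,R);g=p-.019*R.apply([0,0,1]);print(n,qn.round(2),"e%.3f v%.2f"%(e,np.abs(qn-q).max()*8),p.round(3),"grasp S",S(g).round(0),dist(qn),"az%.0f"%az(R));q=qn
E
python3 plan4.py
```

```text
A [ 0.38 -0.17 -0.37 -0.38 -0.55 -0.92] e0.000 v1.06 [0.612 0.13  0.385] grasp S [ 55.   3. 397.] (172, 260) az36
A [ 0.36 -0.15 -0.36 -0.47 -0.58 -0.79] e0.000 v1.04 [0.604 0.142 0.368] grasp S [ 46.  14. 380.] (162, 246) az39
A [ 0.33 -0.14 -0.35 -0.56 -0.6  -0.66] e0.000 v1.00 [0.596 0.154 0.351] grasp S [ 38.  24. 363.] (148, 232) az42
A [ 0.31 -0.11 -0.35 -0.64 -0.63 -0.54] e0.000 v0.95 [0.588 0.166 0.334] grasp S [ 29.  35. 346.] (134, 220) az45
A [ 0.31 -0.11 -0.4  -0.68 -0.59 -0.49] e0.000 v0.44 [0.577 0.17  0.304] grasp S [ 18.  38. 316.] (107, 191) az45
A [ 0.31 -0.09 -0.44 -0.74 -0.54 -0.42] e0.000 v0.56 [0.566 0.174 0.274] grasp S [  6.  40. 286.] (82, 161) az45
A [ 0.3  -0.07 -0.47 -0.82 -0.51 -0.33] e0.000 v0.72 [0.555 0.178 0.244] grasp S [ -5.  43. 256.] (61, 131) az45
A [ 0.28 -0.04 -0.5  -0.91 -0.49 -0.21] e0.000 v0.92 [0.544 0.182 0.214] grasp S [-16.  46. 226.] (43, 102) az45
A [ 0.25 -0.01 -0.53 -1.02 -0.48 -0.07] e0.000 v1.13 [0.533 0.186 0.184] grasp S [-28.  49. 196.] (25, 74) az45
A [ 0.2   0.03 -0.55 -1.15 -0.48  0.1 ] e0.000 v1.34 [0.522 0.19  0.154] grasp 
[... 1613 characters left out ...]
0, 11) az7
C [-0.17  0.55 -1.02 -2.8  -0.83  1.7 ] e0.010 v0.00 [ 0.546  0.184 -0.01 ] grasp S [-20.  56.   2.] (100, 11) az7
C [-0.17  0.55 -1.02 -2.8  -0.83  1.7 ] e0.010 v0.00 [ 0.546  0.184 -0.01 ] grasp S [-20.  56.   2.] (100, 11) az7
C [-0.17  0.55 -1.02 -2.8  -0.83  1.7 ] e0.010 v0.00 [ 0.546  0.184 -0.01 ] grasp S [-20.  56.   2.] (100, 11) az7
C [-0.17  0.55 -1.02 -2.8  -0.83  1.7 ] e0.010 v0.00 [ 0.546  0.184 -0.01 ] grasp S [-20.  56.   2.] (100, 11) az7
C [-0.17  0.55 -1.02 -2.8  -0.83  1.7 ] e0.010 v0.00 [ 0.546  0.184 -0.01 ] grasp S [-20.  56.   2.] (100, 11) az7
C [-0.17  0.55 -1.02 -2.8  -0.83  1.7 ] e0.010 v0.00 [ 0.546  0.184 -0.01 ] grasp S [-20.  56.   2.] (100, 11) az7
```

{"method": "servo_tool", "body": {
  "moves": [
    {"dx": -0.008,"dy": 0.012,"dz": -0.017,"roll": 3,"jaw": 0},
    {"dx": -0.008,"dy": 0.012,"dz": -0.017,"roll": 3,"jaw": 0},
    {"dx": -0.008,"dy": 0.012,"dz": -0.017,"roll": 3,"jaw": 0},
    {"dx": -0.008,"dy": 0.012,"dz": -0.017,"roll": 3,"jaw": 0},
    {"dx": -0.011,"dy": 0.004,"dz": -0.03,"roll": 0,"jaw": 0},
    {"dx": -0.011,"dy": 0.004,"dz": -0.03,"roll": 0,"jaw": 0},
    {"dx": -0.011,"dy": 0.004,"dz": -0.03,"roll": 0,"jaw": 0},
    {"dx": -0.011,"dy": 0.004,"dz": -0.03,"roll": 0,"jaw": 0},
    {"dx": -0.011,"dy": 0.004,"dz": -0.03,"roll": 0,"jaw": 0},
    {"dx": -0.011,"dy": 0.004,"dz": -0.03,"roll": 0,"jaw": 0}
  ]
}}

```text
t: 30.35
eef_pos: [0.5242, 0.1911, 0.1569]
ee_rot: [-2.947, 0.854, -2.096]
force: [-0.6, -1.4, -0.5]
width: 0.0008
gripper_force: 0.0
```

```bash
python3 st.py; sed -i 's/^A=.*/A=[]/; s/^B=.*/B=[(0,0,-.03,0)]*2+[(0,0,-.02,-3)]+[(0,0,-.006,-6)]+[(0,0,0,-6)]*4+[(.008,-.001,0,0)]*2/; s/^C=.*/C=[(.002,-.006,0,0)]*5/' plan4.py; python3 plan4.py
```

```text
t 30.35 q [ 0.205  0.03  -0.548 -1.144 -0.482  0.097] p [0.5242 0.1911 0.1569] z [ 0.538  0.543 -0.645] y [-0.776  0.618 -0.127] tilt 49.9 az 45.3 w 0.0008 F [-0.6 -1.4 -0.5]
B [ 0.13  0.1  -0.55 -1.27 -0.51  0.29] e0.000 v1.55 [0.524 0.191 0.127] grasp S [-37.  53. 139.] (22, 31) az45
B [ 0.06  0.17 -0.57 -1.39 -0.54  0.48] e0.000 v1.50 [0.524 0.191 0.097] grasp S [-37.  53. 109.] (26, 27) az45
B [ 0.03  0.21 -0.59 -1.51 -0.52  0.61] e0.000 v1.03 [0.524 0.191 0.077] grasp S [-37.  53.  89.] (35, 27) az42
B [ 0.02  0.21 -0.63 -1.65 -0.46  0.69] e0.000 v1.12 [0.524 0.191 0.071] grasp S [-38.  54.  83.] (50, 28) az36
B [ 0.01  0.2  -0.67 -1.8  -0.4   0.78] e0.000 v1.21 [0.524 0.191 0.071] grasp S [-39.  55.  83.] (60, 30) az30
B [-0.04  0.2  -0.73 -2.01 -0.38  0.95] e0.000 v1.67 [0.524 0.191 0.071] grasp S [-40.  57.  83.] (69, 32) az24
B [-0.1   0.21 -0.83 -2.29 -0.43  1.21] e0.000 v2.20 [0.524 0.191 0.071] grasp S [-41.  58.  83.] (77, 36) az18
B [-0.14  0.24 -0.95 -2.59 -0.53  1.48] e0.000 v2.39 [0.524 0.191 0.071] grasp S [-41.  60.  83.] (86, 40) az12
B [-0.14  0.25 -0.93 -2.58 -0.52  1.47] e0.000 v0.16 [0.532 0.19  0.071] grasp S [-33.  59.  83.] (81, 32) az12
B [-0.13  0.25 -0.91 -2.57 -0.5   1.46] e0.000 v0.16 [0.54  0.189 0.071] grasp S [-25.  59.  83.] (77, 24) az12
C [-0.14  0.25 -0.9  -2.54 -0.49  1.43] e0.000 v0.26 [0.542 0.183 0.071] grasp S [-23.  53.  83.] (71, 20) az12
C [-0.15  0.25 -0.89 -2.51 -0.48  1.4 ] e0.000 v0.26 [0.544 0.177 0.071] grasp S [-20.  48.  83.] (65, 17) az12
C [-0.16  0.24 -0.87 -2.47 -0.47  1.37] e0.000 v0.26 [0.546 0.171 0.071] grasp S [-18.  42.  83.] (59, 14) az12
C [-0.17  0.24 -0.86 -2.44 -0.46  1.34] e0.000 v0.26 [0.548 0.165 0.071] grasp S [-15.  36.  83.] (53, 12) az12
C [-0.17  0.24 -0.84 -2.41 -0.45  1.31] e0.000 v0.26 [0.55  0.159 0.071] grasp S [-12.  30.  83.] (47, 10) az12
```

{"method": "servo_tool", "body": {
  "moves": [
    {"dx": 0,"dy": 0,"dz": -0.03,"roll": 0,"jaw": 0},
    {"dx": 0,"dy": 0,"dz": -0.03,"roll": 0,"jaw": 0},
    {"dx": 0,"dy": 0,"dz": -0.02,"roll": -3,"jaw": 0},
    {"dx": 0,"dy": 0,"dz": -0.006,"roll": -6,"jaw": 0},
    {"dx": 0,"dy": 0,"dz": 0,"roll": -6,"jaw": 0},
    {"dx": 0,"dy": 0,"dz": 0,"roll": -6,"jaw": 0},
    {"dx": 0,"dy": 0,"dz": 0,"roll": -5,"jaw": 0},
    {"dx": 0,"dy": 0,"dz": 0,"roll": -4,"jaw": 0},
    {"dx": 0.008,"dy": -0.001,"dz": 0,"roll": 0,"jaw": 0},
    {"dx": 0.008,"dy": -0.001,"dz": 0,"roll": 0,"jaw": 0}
  ]
}}

```text
t: 31.6
eef_pos: [0.541, 0.188, 0.0705]
ee_rot: [-2.95, 0.854, -2.621]
force: [0.7, -1.1, -0.3]
width: 0.0005
gripper_force: 0.0
```

```bash
python3 st.py
cat > look.py <<'E'
import sys
from station import *
from h import *
ims=[]
for n in("side","top"):
    p,d=grab_frame(n);c=calibration(n);np.savez(f"{n}L.npz",p=p,d=d,**c)
    u,v=[(270,130),(200,100)][n=="top"]
    ims.append(cv2.resize(p[v:v+160,u:u+200],(400,320) if 0 else (400,320),interpolation=cv2.INTER_NEAREST))
    P=cloud(d,c);h=cv2.cvtColor(p,cv2.COLOR_RGB2HSV).astype(int);x,y,z=P[...,0],P[...,1],P[...,2]
    m=(h[...,0]>=4)&(h[...,0]<16)&(h[...,1]>180)&(z>.02)&(z<.13)&(x>.48)&(x<.6)&(abs(y)<.2)
    if m.any(): q=P[m];print(n,"orange",m.sum(),q.min(0).round(4),q.max(0).round(4))
    m=(h[...,0]>100)&(h[...,0]<128)&(h[...,1]>90)&(z>.095)&(z<.125)&(x>.52)&(x<.72)&(abs(y)<.2)
    if m.any(): q=P[m];print(n,"lid",m.sum(),q.min(0).round(4),q.max(0).round(4),np.linalg.lstsq(np.c_[q[:,:2]-q[:,:2].mean(0),np.ones(len(q))],q[:,2],rcond=None)[0].round(4))
if len(sys.argv)>1: cv2.imwrite(sys.argv[1],np.hstack(ims)[:,:,::-1])
E
python3 look.py pics/b1.png
```

```text
t 31.6 q [-0.119  0.236 -0.839 -2.402 -0.442  1.303] p [0.541  0.188  0.0705] z [ 0.737  0.203 -0.645] y [-0.364  0.923 -0.125] tilt 49.8 az 15.4 w 0.0005 F [ 0.7 -1.1 -0.3]
side orange 281 [0.5317 0.1076 0.0303] [0.5606 0.1308 0.1138]
top orange 97 [0.531  0.1132 0.0554] [0.5581 0.1351 0.1215]
top lid 1502 [0.5831 0.0572 0.1009] [0.6921 0.1676 0.1233] [-0.0042  0.0012  0.1107]
```

View pics/b1.png

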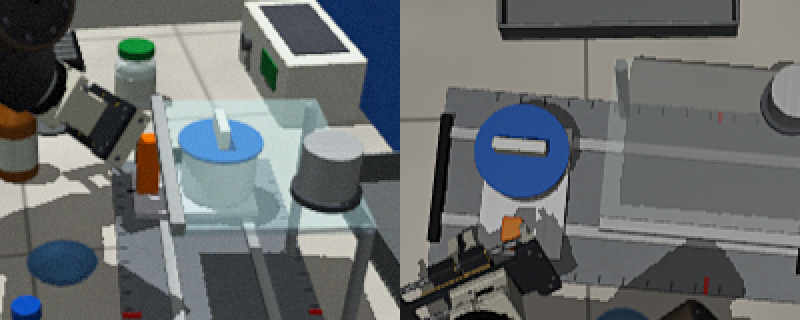

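The side crop shows the lid level on the pot at (220,140), and the fingertips beside the orange tab at (148,165). In the top crop the lid (522,150) is concentric with the pot and the gripper is on the +y side of the tab (512,228). I'll push now, starting slowly.

{"method": "servo_tool", "body": {
  "moves": [
    {"dx": 0.003,"dy": -0.008,"dz": 0,"roll": 0,"jaw": 0},
    {"dx": 0.003,"dy": -0.008,"dz": 0,"roll": -1,"jaw": 0},
    {"dx": 0.001,"dy": -0.006,"dz": 0,"roll": -1,"jaw": 0},
    {"dx": 0,"dy": -0.006,"dz": 0,"roll": -1,"jaw": 0},
    {"dx": -0.0006,"dy": -0.006,"dz": 0,"roll": 0,"jaw": 0},
    {"dx": -0.0006,"dy": -0.006,"dz": 0,"roll": 0,"jaw": 0},
    {"dx": -0.0006,"dy": -0.006,"dz": 0,"roll": 0,"jaw": 0},
    {"dx": -0.0006,"dy": -0.006,"dz": 0,"roll": 0,"jaw": 0},
    {"dx": -0.0006,"dy": -0.006,"dz": 0,"roll": 0,"jaw": 0},
    {"dx": -0.0006,"dy": -0.006,"dz": 0,"roll": 0,"jaw": 0}
  ]
}}

```text
t: 32.95
eef_pos: [0.5418, 0.1242, 0.0694]
ee_rot: [-2.952, 0.851, -2.676]
force: [-1.2, 3.5, -0.1]
width: 0.0005
gripper_force: 1.9
```

```bash
python3 st.py; python3 look.py
```

```text
t 32.95 q [-0.213  0.206 -0.802 -2.222 -0.41   1.145] p [0.5418 0.1242 0.0694] z [ 0.745  0.163 -0.647] y [-0.314  0.941 -0.124] tilt 49.7 az 12.3 w 0.0005 F [-1.2  3.5 -0.1]
side orange 231 [0.5281 0.0726 0.032 ] [0.5558 0.0823 0.1134]
top orange 156 [0.5247 0.0762 0.0564] [0.5557 0.1    0.1216]
top lid 1514 [0.5202 0.0222 0.0964] [0.6906 0.1325 0.1232] [ 0.0005 -0.0022  0.1105]
```

{"method": "servo_tool", "body": {
  "moves": [
    {"dx": -0.001,"dy": -0.009,"dz": 0,"roll": 0,"jaw": 0},
    {"dx": -0.001,"dy": -0.012,"dz": 0,"roll": 0,"jaw": 0},
    {"dx": -0.0013,"dy": -0.013,"dz": 0,"roll": 0,"jaw": 0},
    {"dx": -0.0014,"dy": -0.013,"dz": 0,"roll": 0,"jaw": 0},
    {"dx": -0.0014,"dy": -0.013,"dz": 0,"roll": 0,"jaw": 0},
    {"dx": -0.0014,"dy": -0.013,"dz": 0,"roll": 0,"jaw": 0},
    {"dx": -0.0014,"dy": -0.013,"dz": 0,"roll": 0,"jaw": 0},
    {"dx": -0.0014,"dy": -0.013,"dz": 0,"roll": 0,"jaw": 0},
    {"dx": -0.0014,"dy": -0.013,"dz": 0,"roll": 0,"jaw": 0},
    {"dx": -0.0013,"dy": -0.011,"dz": 0,"roll": 0,"jaw": 0}
  ]
}}

```text
t: 34.3
eef_pos: [0.5294, 0.0013, 0.0697]
ee_rot: [-2.952, 0.852, -2.677]
force: [1.5, 4.4, -2.0]
width: 0.0003
gripper_force: 1.5
```

```bash
python3 st.py; python3 look.py pics/b2.png
```

```text
t 34.3 q [-0.373  0.171 -0.708 -1.749 -0.445  0.768] p [0.5294 0.0013 0.0697] z [ 0.745  0.163 -0.647] y [-0.314  0.941 -0.124] tilt 49.7 az 12.4 w 0.0003 F [ 1.5  4.4 -2. ]
side orange 258 [ 0.5164 -0.0504  0.0325] [ 0.5441 -0.0399  0.1116]
side lid 16 [ 0.6011 -0.1043  0.1055] [ 0.6339 -0.0964  0.1107] [-0.0961 -0.7355  0.1077]
top orange 91 [ 0.5121 -0.0461  0.0772] [ 0.5345 -0.0228  0.1206]
```

View pics/b2.png

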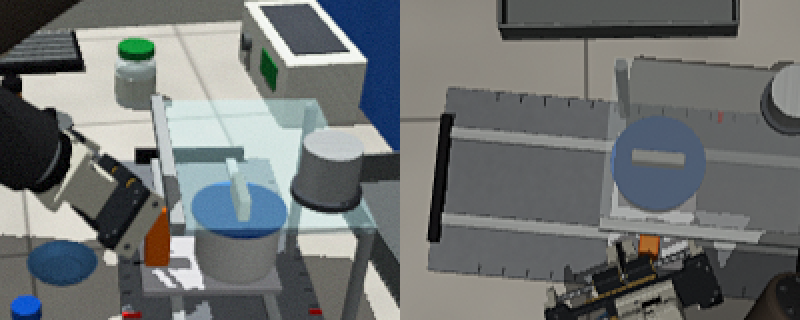

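The side crop shows the tab at (157,237) with the lid level under the canopy, and the red front mark ahead at (131,315). About 74 mm remains by differential measurement.

{"method": "servo_tool", "body": {
  "moves": [
    {"dx": -0.001,"dy": -0.01,"dz": 0,"roll": 0,"jaw": 0},
    {"dx": -0.001,"dy": -0.01,"dz": 0,"roll": 0,"jaw": 0},
    {"dx": -0.001,"dy": -0.01,"dz": 0,"roll": 0,"jaw": 0},
    {"dx": -0.001,"dy": -0.01,"dz": 0,"roll": 0,"jaw": 0},
    {"dx": -0.001,"dy": -0.01,"dz": 0,"roll": 0,"jaw": 0},
    {"dx": -0.0008,"dy": -0.008,"dz": 0,"roll": 0,"jaw": 0},
    {"dx": -0.0005,"dy": -0.004,"dz": 0,"roll": 0,"jaw": 0},
    {"dx": 0,"dy": 0,"dz": 0,"roll": 0,"jaw": 0},
    {"dx": 0,"dy": 0,"dz": 0,"roll": 0,"jaw": 0},
    {"dx": 0,"dy": 0,"dz": 0,"roll": 0,"jaw": 0}
  ]
}}

```text
t: 35.65
eef_pos: [0.5227, -0.0606, 0.0693]
ee_rot: [-2.951, 0.851, -2.676]
force: [0.0, -0.6, -0.0]
width: 0.0004
gripper_force: 0.0
```

```bash
python3 st.py; python3 look.py
python3 - <<'E'
from h import *
a=np.load("sideL.npz")["p"][230:310,300:380];b=np.load("topL.npz")["p"][200:280,310:390]
cv2.imwrite("pics/b3.png",np.hstack([cv2.resize(i,(400,400),interpolation=cv2.INTER_NEAREST) for i in(a,b)])[:,:,::-1])
E
```

```text
t 35.65 q [-0.489  0.186 -0.67  -1.601 -0.516  0.702] p [ 0.5227 -0.0606  0.0693] z [ 0.745  0.162 -0.647] y [-0.314  0.941 -0.125] tilt 49.7 az 12.3 w 0.0004 F [ 0.  -0.6 -0. ]
side orange 297 [ 0.5088 -0.1127  0.0323] [ 0.5389 -0.0986  0.114 ]
side lid 706 [ 0.5618 -0.1648  0.1033] [ 0.6723 -0.0969  0.1145] [-0.0009  0.005   0.1086]
top orange 101 [ 0.5058 -0.1064  0.0692] [ 0.5306 -0.083   0.1194]
```

View pics/b3.png

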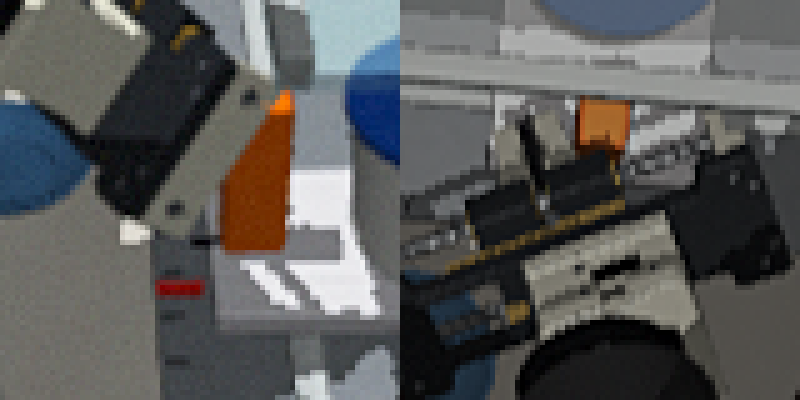

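The side crop shows the black pointer at full-image pixel (341,278.2) and the red mark at (336,287.6). I'll compute the gap between them.

Run:
```python
from h import *
D=np.load("sideL.npz");y=np.array([.1045,.9945,0])
a=ray(D,341,278.2,.030);p=D["p"].astype(int);m=(p[...,0]>110)&(p[...,1]<50)&(p[...,2]<60);m[:270]=0;m[300:]=0;m[:,:325]=0;m[:,350:]=0
v,u=np.nonzero(m);b=ray(D,u.mean(),v.mean(),.010);print(a,b,(u.mean(),v.mean()),(a-b)@y)
q=p[270:286,335:347].sum(2);print(q)
```

```text
[ 0.50357942 -0.09762     0.03      ] [ 0.51390735 -0.0765494   0.01      ] (np.float64(343.531914893617), np.float64(278.531914893617)) -0.022033980507146996
[[185 244 307 312 317 324 328 370 323 165 137 160]
 [ 92 174 305 314 315 276 343 382 325 157 139 165]
 [151 211 274 302 314 222 327 389 307 165 137 161]
 [264 282 281 305 268 195 317 382 276 132 140 168]
 [311 325 326 288 221 177 280 368 278 146 142 161]
 [310 318 313 251 198 195 238 373 304 158 150 154]
 [309 314 279 225 207 203 236 332 299 160 151 163]
 [250 279 223 149 141 133 135 181 140 116 145 172]
 [202 200 220  83   5   5  19 146 167 156 150 160]
 [219 191 207 154 136 139 105 289 336 242 152 165]
 [212 219 215 228 223 207 181 338 396 337 256 243]
 [211 206 213 213 197 208 183 331 373 371 338 333]
 [217 214 230 207 200 205 179 313 369 367 374 359]
 [175 200 215 211 200 214 184 297 372 365 357 376]
 [114 171 195 204 199 199 186 279 370 379 381 372]
 [158 183 194 194 199 187 178 232 355 365 360 362]]
```

Run:
```python
from h import *
D=np.load("sideL.npz");y=np.array([.1045,.9945,0]);p=D["p"].astype(int)
m=(p[...,0]>90)&(p[...,1]<.35*p[...,0])&(p[...,2]<.45*p[...,0])
for r in((282,294,325,342),(278,292,415,440)):
    k=np.zeros_like(m);k[r[0]:r[1],r[2]:r[3]]=m[r[0]:r[1],r[2]:r[3]];v,u=np.nonzero(k);b=ray(D,u.mean(),v.mean(),.010);print(len(u),u.mean(),v.mean(),b,b@y)
a=ray(D,340,277.9,.030);print(a,a@y)
```

```text
24 335.5833333333333 287.0833333333333 [ 0.49029187 -0.10415918  0.01      ] -0.05235080407574136
12 427.5 285.5 [ 0.70416264 -0.12683242  0.01      ] -0.052549842085186066
[ 0.50146653 -0.09626678  0.03      ] -0.04333405679039713
```

{"method": "servo_tool", "body": {
  "moves": [
    {"dx": -0.0003,"dy": -0.003,"dz": 0,"roll": 0,"jaw": 0},
    {"dx": -0.0003,"dy": -0.003,"dz": 0,"roll": 0,"jaw": 0},
    {"dx": -0.0003,"dy": -0.0025,"dz": 0,"roll": 0,"jaw": 0},
    {"dx": -0.0002,"dy": -0.0015,"dz": 0,"roll": 0,"jaw": 0},
    {"dx": 0,"dy": 0,"dz": 0,"roll": 0,"jaw": 0},
    {"dx": 0,"dy": 0,"dz": 0,"roll": 0,"jaw": 0},
    {"dx": 0,"dy": 0,"dz": 0,"roll": 0,"jaw": 0},
    {"dx": 0,"dy": 0,"dz": 0,"roll": 0,"jaw": 0},
    {"dx": 0,"dy": 0,"dz": 0,"roll": 0,"jaw": 0},
    {"dx": 0,"dy": 0,"dz": 0,"roll": 0,"jaw": 0}
  ]
}}

```text
t: 37.0
eef_pos: [0.5218, -0.0705, 0.0695]
ee_rot: [-2.952, 0.851, -2.676]
force: [0.5, 0.7, -0.3]
width: 0.0001
gripper_force: 0.6
```

```bash
python3 st.py; python3 look.py
python3 - <<'E'
from h import *
D=np.load("sideL.npz");q=D["p"].astype(int).sum(2);print(q[276:292,334:344])
for v in range(279,286): print(v,ray(D,339,v,.03)@[.1045,.9945,0])
a=D["p"][190:310,270:470];cv2.imwrite("pics/b4.png",cv2.resize(a,(800,480),interpolation=cv2.INTER_NEAREST)[:,:,::-1])
E
```

```text
t 37.0 q [-0.509  0.19  -0.663 -1.58  -0.53   0.695] p [ 0.5218 -0.0705  0.0695] z [ 0.745  0.163 -0.647] y [-0.314  0.941 -0.124] tilt 49.7 az 12.3 w 0.0001 F [ 0.5  0.7 -0.3]
side orange 302 [ 0.5072 -0.1215  0.0324] [ 0.5385 -0.0989  0.1124]
side lid 827 [ 0.5607 -0.1753  0.1011] [ 0.6717 -0.0976  0.114 ] [0.0003 0.0023 0.1086]
top orange 100 [ 0.5051 -0.1159  0.0797] [ 0.5288 -0.0922  0.1212]
[[227 261 318 308 314 297 239 219 368 304]
 [322 313 324 326 311 248 202 195 364 363]
 [308 312 318 322 269 216 210 190 355 402]
 [276 306 319 294 210 160 161 137 279 306]
 [217 251 246 248 128  74  78  33  90 138]
 [212 203 204 216 125  36  43  70 218 270]
 [216 209 207 214 174 147 149 151 316 384]
 [181 186 209 207 206 218 214 174 296 371]
 [134 121 176 211 206 209 213 184 264 364]
 [157 160 164 203 199 192 185 203 233 362]
 [197 197 188 196 189 177 183 194 219 357]
 [146 141 139 147 138 123 162 194 198 344]
 [146 134 140 136 111 139 166 209 180 333]
 [177 174 193 191 178 187 200 193 166 328]
 [198 202 194 214 217 208 205 209 163 328]
 [197 212 209 209 210 200 209 214 181 308]]
279 -0.04716557044189638
280 -0.05068343084584392
281 -0.054181632729050834
282 -0.05766034041610704
283 -0.06111971640524971
284 -0.0645599213936663
285 -0.06798111430237816
```

View pics/b4.png

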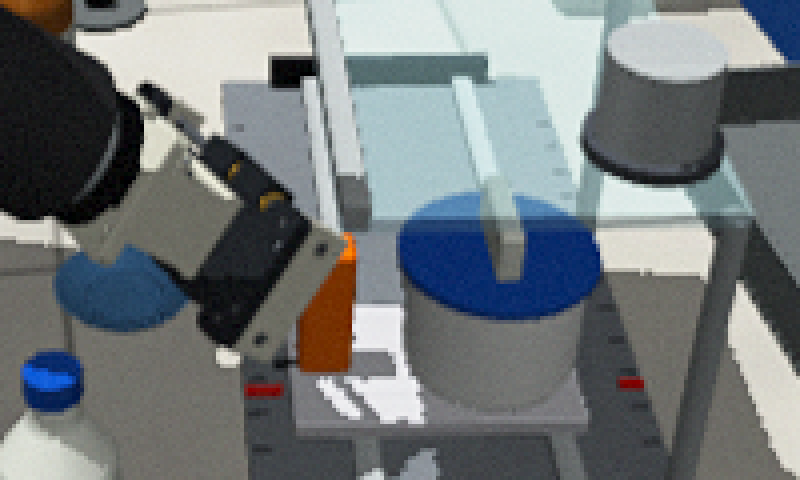

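Red mark and black pointer now agree within about 1 mm (both near −0.0524 along the track), and the lid is level at the right height. In the crop the pointer is at (287,362), beside the mark at (263,390), as expected with its 20 mm of extra height. I'll back the fingers off along the way they came.

{"method": "servo_tool", "body": {
  "moves": [
    {"dx": 0.0004,"dy": 0.004,"dz": 0,"roll": 0,"jaw": 0},
    {"dx": 0.0006,"dy": 0.006,"dz": 0,"roll": 0,"jaw": 0},
    {"dx": 0.0006,"dy": 0.006,"dz": 0,"roll": 0,"jaw": 0},
    {"dx": -0.001,"dy": 0.006,"dz": 0,"roll": 0,"jaw": 0},
    {"dx": -0.002,"dy": 0.006,"dz": 0,"roll": 0,"jaw": 0},
    {"dx": -0.003,"dy": 0.003,"dz": 0,"roll": 0,"jaw": 0},
    {"dx": 0,"dy": 0,"dz": 0,"roll": 0,"jaw": 0},
    {"dx": 0,"dy": 0,"dz": 0,"roll": 0,"jaw": 0},
    {"dx": 0,"dy": 0,"dz": 0,"roll": 0,"jaw": 0},
    {"dx": 0,"dy": 0,"dz": 0,"roll": 0,"jaw": 0}
  ]
}}

```text
t: 38.35
eef_pos: [0.5174, -0.0396, 0.0695]
ee_rot: [-2.952, 0.851, -2.676]
force: [0.2, 0.5, 0.6]
width: 0.0007
gripper_force: 0.0
```

```bash
python3 st.py; python3 look.py
python3 - <<'E'
from h import *
D=np.load("sideL.npz");q=D["p"].astype(int).sum(2);print(q[277:285,334:344])
E
```

```text
t 38.35 q [-0.461  0.172 -0.697 -1.646 -0.499  0.728] p [ 0.5174 -0.0396  0.0695] z [ 0.745  0.163 -0.647] y [-0.314  0.941 -0.124] tilt 49.7 az 12.3 w 0.0007 F [0.2 0.5 0.6]
side orange 390 [ 0.5076 -0.1209  0.0326] [ 0.5383 -0.0959  0.1139]
side lid 830 [ 0.5606 -0.1754  0.1043] [ 0.6711 -0.0979  0.1151] [-0.0005  0.0057  0.1086]
top orange 106 [ 0.5053 -0.1155  0.0583] [ 0.5291 -0.092   0.1195]
[[166 199 204 205 203 211 195 197 364 364]
 [203 217 203 203 191 206 189 188 352 390]
 [216 200 201 217 164 172 156 138 269 306]
 [208 205 207 206 121  70  58  54 102 118]
 [208 207 212 210 110  37  52  38 199 265]
 [207 201 213 205 170 149 161 117 315 381]
 [172 185 192 220 205 210 204 186 292 360]
 [137 124 165 177 193 202 194 186 271 360]]
```

The carriage stayed put, the pointer is still on the mark, and the fingers are clear.

```bash
python3 -c "
from station import *
print(job_done())"
```

```text
the job is handed in; nothing more can be done
None
```

The lid is seated and level on the pot, the carriage's black line is on the red mark to within about 1–3 mm, the arm touches nothing, and the job was handed in at about 38 s; the hand-in returned no verdict.

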